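# Put the sample containers in their stands

## Task

Put the four screw-capped sample containers (the small vial, the tall tube, the clear pot and the big wide-mouthed bottle) into the four round grey stands. Stand each one upright, right down in the well that matches its width, the narrowest in the narrowest well and so on up to the widest. Leave the tape roll and the small meter where they lie.

Things in the scene. Friction and masses are not known exactly. Their poses are not given: they have to be found in the camera images.
- vial_mid (a point): Small loose vial, white body with a pale grey screw cap, standing on the table; 20 mm across, 56 mm tall, the cap (19 mm across) the top 12 mm. The point is its centre, half-way up; z runs up its axis. About 18 g.
- tube_mid (a point): Tall loose sample tube with a blue screw cap, standing; 30 mm across the tube, 36 mm across the cap, 118 mm tall. Grasp it round the tube, between 20 and 95 mm above its foot. The point is its centre, half-way up (59 mm above its foot); z runs up its axis. About 45 g.
- pot_mid (a point): Clear loose pot with a frosted screw cap, standing; body 45 mm across up to 52 mm, then the cap 38 mm across, 67 mm tall in all. The point is its centre, half-way up (33.5 mm above its foot); z runs up its axis. About 30 g.
- bottle_mid (a point): Big white loose wide-mouthed bottle with a ribbed screw cap, standing; body 85 mm across up to the shoulder at 130 mm, above it the cap, 59 mm across and 27 mm high, by which it is lifted; 157 mm tall in all. The point is its centre, half-way up (78.5 mm above its foot); z runs up its axis. About 0.42 kg.
- stand_a_well (a point): Fixed round grey stand, 47 mm across and 16 mm high, with a round well 29 mm wide and 10 mm deep in its top. It belongs to the vial. The point is the centre of the well's floor, 6 mm above the table; z is up.
- stand_b_well (a point): Fixed round grey stand, 59 mm across and 16 mm high, with a round well 41 mm wide and 10 mm deep in its top. It belongs to the tube. The point is the centre of the well's floor, 6 mm above the table; z is up.
- stand_c_well (a point): Fixed round grey stand, 74 mm across and 16 mm high, with a round well 56 mm wide and 10 mm deep in its top. It belongs to the pot. The point is the centre of the well's floor, 6 mm above the table; z is up.
- stand_d_well (a point): Fixed round grey stand, 115 mm across and 16 mm high, with a round well 97 mm wide and 10 mm deep in its top. It belongs to the bottle. The point is the centre of the well's floor, 6 mm above the table; z is up.
- tape_mid (a point): Loose roll of brown tape lying flat among the stands, 69 mm across, 19 mm high; to be left alone. The point is its centre, half-way up.
- meter_mid (a point): Small loose cream-coloured meter lying among the stands, 35 x 60 x 34 mm; to be left alone. The point is its centre, half-way up. (Fixed, between containers and stands: a filter tower at x 0.33 to 0.45, y -0.04 to 0.08 m, 0.37 m high, and behind it a pump unit, front at x 0.60 to 0.65, y -0.06 to 0.19 m, 0.27 m high there; carry high, through the 0.15 m gap.)
Things that resemble listed ones, but are neither listed nor needed, are in the scene too. Leave any pink look-alike of the part that bears tube_mid alone.

How it is judged:
By the outcome, as a careful person would: the job done as asked, in the order asked, and still so for the second after the job is handed in, with the robot touching nothing.
It also fails if it takes over 125 s, if anything falls off the work surface, if the arm or the gripper's body presses on something with over 40 N, if the wrist force passes 120 N, or if a joint passes its speed limit or range.

## Robot

A 6-joint arm with a two-finger parallel gripper is mounted at the origin on the work surface; the furniture and walls round the work are solid. World frame = base frame: x ahead of the robot, y to its left, z up, the work surface at z = 0. Lengths are in m, angles in rad, forces in N, time in s.
With the tool pointing down it reaches from about 0.25 to 0.775 m from the base axis. Payload 4 kg.
Tool frame: the origin (TCP) lies at the very end of the fingers, on their centre line; the grasp point (between the pads) lies 19 mm behind it; y points along the fingers, x is the direction in which the jaws open and shut, and the axes are right-handed (so a half turn about y gives the same grasp; the last joint's range is limited). The gripper opens to 94 mm and grips with 3 to 60 N. Pads are 16 mm wide; open, the fingers measure 119 mm over their backs; the gripper's body (75 mm by 177 mm) begins 78 mm behind the grasp point.
Start: joints at [-1.381, 0.087, 1.371, -0, 1.684, -0.103], TCP at [0.159, -0.527, 0.206] pointing down, gripper open.
Joint ranges: [-3.1, 3.1], [-0.76, 2.03], [0.27, 2.55], [-1.08, 4.22], [0.17, 2.65], [-2.57, 2.57]. Speed limits (rad/s): [2.79, 2.79, 3.14, 3.14, 3.14, 3.14].

## Interface

Orientations are given as [roll, pitch, yaw] about the fixed x, y, z axes, in that order (R = Rz(yaw) Ry(pitch) Rx(roll)).
In Python, from bench import robot, snapshot, workorder gives the robot as it stands.
- The arm moves only by the tool play_rows, never from a script. Its argument "steps" is a list of rows, each an object of numbers: "x", "y", "z": the shift along the world's x, y, z in m; "rx", "ry", "rz": the turn, a rotation vector about the world's x, y, z in rad; "hand": the finger opening in m, from 0 to 0.094. A call has 1 to 8 rows; each row shifts and turns the commanded pose from where the row before left it; what a row does not reach is not made up. A row lasts 1/8 s, in which the tool goes at most 62.5 mm and 10.7 degrees, less where a joint would pass 70% of its speed; a pose out of reach is approached as far as the arm can. A call is refused whole if a number of a shift passes 0.0625 or a number of a turn 0.188, either way. A call with a gripper value outside its range is refused whole. The fingers move at their own pace and stop on an object; the grip force is fixed at half the most. Time passes only in rows, so rows that do not move let the fingers close. It gives the time, the measured TCP pose, the force and the opening at its end, in the units of the state.
- robot.get_obs(): the state, without advancing time (a new reading comes with each control period).
- snapshot(name): name is "scene" or "top"; returns a dict with "color" (480x640x3 uint8, red, green, blue), "range_z" (480x640 float32, m along the optical axis (not along the pixel's ray), 0 where there is no reading), "fov_y" (degrees; the focal length in pixels is half the picture's height over the tangent of half this angle, whatever the lens; pixels are square), "cx", "cy" (the principal point, pixels), "T" (4x4, takes a point from camera to world coordinates). Camera axes: x right, y down, z forward; pixel columns grow to the right and rows downward; lengths in m; the calibration is good to about 2 mm. A picture is of the moment at which its call begins.
- workorder.close_job(): hands the job in, once; it reports no verdict.
The state is a dict: "time": time; "joint_positions": joint angles; "qvel": joint speeds; "joint_torque": joint torques, N m; "tool_pos": TCP position; "ee_rot": TCP orientation; "wrist_force": force on the tool from outside, world axes, zero at the start; "wrist_torque": the same for the moment, N m; "width": finger opening in m.
Only numpy, scipy, OpenCV 4.12 (cv2) and the standard library are available. Lean on these libraries where they do the work, as an engineer would, in place of code of your own. Each camera call takes 0.05 s, during which the arm holds its last target.

## Working session

There is one attempt and no reset: what is moved stays moved. The work goes in short steps, Python scripts to look and compute and a tool call to move; the robot and the scene stay as the last step left them, time stands still between calls to the robot, and variables do not carry over. Pictures are saved under pics/ and viewed, and the job is handed in when it is done.

Besides the shell and the picture viewer there is one more tool, called after ">>>" by a JSON object that holds its "fn" and its "kwargs". play_rows: Moves the arm, as the interface text tells. Its arguments: {"type":"object","properties":{"steps":{"type":"array"}},"required":["steps"]}

```bash
mkdir -p pics; ls; cat > h.py <<'E'
import numpy as np, cv2
from bench import robot, snapshot, workorder
def cam(name):
    s=snapshot(name); s['f']=240/np.tan(np.radians(s['fov_y'])/2); return s
def pts(s):
    v,u=np.mgrid[0:480,0:640]; z=s['range_z']
    P=np.stack([(u-s['cx'])/s['f']*z,(v-s['cy'])/s['f']*z,z],-1)
    W=P@s['T'][:3,:3].T+s['T'][:3,3]; W[z==0]=np.nan; return W
def ray(s,u,v,h):
    d=s['T'][:3,:3]@np.array([(u-s['cx'])/s['f'],(v-s['cy'])/s['f'],1]); o=s['T'][:3,3]
    return o+d*(h-o[2])/d[2]
def save(n,im): cv2.imwrite('pics/'+n,im[...,::-1])
E
python3 - <<'E'
from h import *
o=robot.get_obs(); print({k:np.round(v,3) for k,v in o.items()})
for n in ['scene','top']:
    s=cam(n); save(n+'0.png',s['color']); np.savez(n+'0.npz',**s); print(n,s['fov_y'],s['cx'],s['cy'],np.round(s['T'],3))
E
```

```text
pics
{'time': np.float64(0.0), 'joint_positions': array([-1.381,  0.088,  1.372, -0.   ,  1.684, -0.103]), 'qvel': array([ 0.002,  0.002, -0.001,  0.001, -0.001,  0.001]), 'joint_torque': array([-2.0000e-03, -3.4018e+01, -3.0243e+01,  7.2000e-02,  3.3000e-02,
       -0.0000e+00]), 'tool_pos': array([ 0.159, -0.526,  0.204]), 'ee_rot': array([-1.571,  0.002, -1.278]), 'wrist_force': array([-0.531,  0.015, -0.738]), 'wrist_torque': array([ 0.016, -0.058,  0.023]), 'width': np.float64(0.094)}
scene 50.13865140728352 323.6344975020325 239.75858374795948 [[ 0.893 -0.343  0.292  0.203]
 [-0.45  -0.657  0.605 -0.589]
 [-0.016 -0.671 -0.741  0.88 ]
 [ 0.     0.     0.     1.   ]]
top 42.83172202697167 326.4044409659252 233.55139984663674 [[ 0.016 -0.996  0.092  0.387]
 [-0.999 -0.013  0.032  0.05 ]
 [-0.031 -0.093 -0.995  1.291]
 [ 0.     0.     0.     1.   ]]
```

View pics/scene0.png

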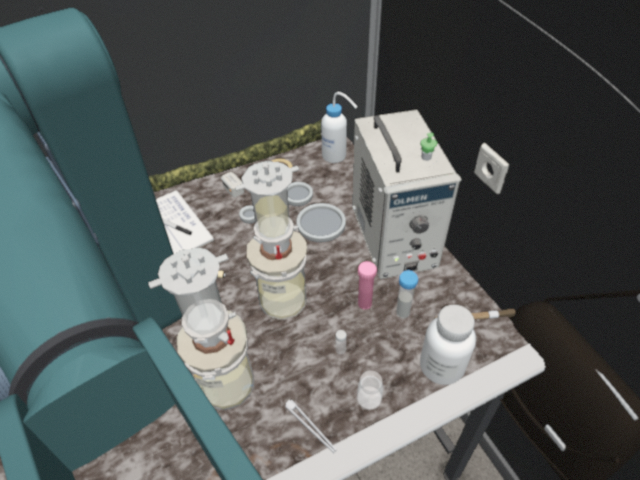

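View pics/top0.png

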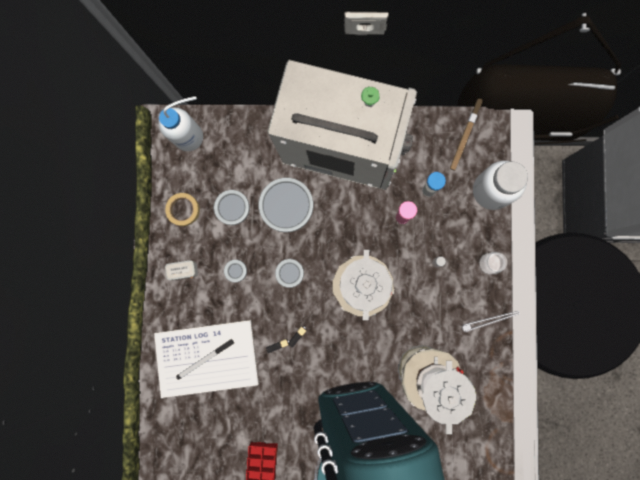

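The top view shows the stands at a (235,271), b (289,273), c (231,207) and d (286,205). The containers are the vial (440,261), the blue-capped tube (437,181), the pot (492,262) and the bottle (510,178). The pink tube at (408,210) and the wash bottle with a blue cap at (170,118) are decoys. A second filter tower stands at about (440,385).

```bash
python3 - <<'E'
from h import *
D=dict(np.load('top0.npz')); s=D; W=pts(s)
# stand rings: mask of grey inside ROI; fit by ellipse of well floor depth
def topfit(u,v,r,zmin,zmax):
    m=np.zeros((480,640),np.uint8); cv2.circle(m,(u,v),r,1,-1)
    sel=(m>0)&(W[...,2]>zmin)&(W[...,2]<zmax)
    P=W[sel]; c,rad=cv2.minEnclosingCircle(P[:,:2].astype(np.float32))
    return len(P),np.round(c,4),round(rad*2e3,1),np.round(np.median(P,0),4)
for n,a in dict(vial=(440,261,12,.045,.07),tube=(437,181,14,.105,.13),pink=(408,210,14,.1,.14),pot=(492,262,18,.058,.08),bottle=(510,178,22,.148,.17),
  a=(235,271,16,.011,.022),b=(289,273,19,.011,.022),c=(231,207,22,.011,.022),d=(286,205,34,.011,.022)).items():
    try: print(n,topfit(*a))
    except Exception as e: print(n,e)
for n,(u,v,h) in dict(vial=(440.5,261,.056),tube=(437,181,.118),pink=(408,210,.118),pot=(492,262.5,.067),bottle=(511,178,.157),a=(235,271,.016),b=(289,273,.016),c=(231,207,.016),d=(286,205,.016)).items():
    print(n,np.round(ray(s,u,v,h),4), W[int(v),int(u)].round(3))
im=s['color']
crop=np.hstack([cv2.resize(im[150:290,390:540],(400,373)),cv2.resize(im[150:290,170:320],(400,373))]); save('c0.png',crop)
S=dict(np.load('scene0.npz'))['color']; save('c1.png',cv2.resize(S[230:420,310:490],(760,600*1)))
E
```

```text
vial (75, array([ 0.4478, -0.1399]), 19.2, array([ 0.4488, -0.139 ,  0.0568]))
tube (271, array([ 0.6014, -0.1223]), 35.5, array([ 0.6009, -0.1218,  0.1176]))
pink (270, array([ 0.5438, -0.0674]), 35.6, array([ 0.543 , -0.0665,  0.1179]))
pot (305, array([ 0.4488, -0.2497]), 39.4, array([ 0.448 , -0.2496,  0.0669]))
bottle (817, array([ 0.6029, -0.2558]), 60.5, array([ 0.602 , -0.255 ,  0.1569]))
a (237, array([0.4248, 0.2822]), 47.6, array([0.4254, 0.2828, 0.0156]))
b (314, array([0.4222, 0.1681]), 59.5, array([0.4216, 0.1689, 0.0152]))
c (412, array([0.5592, 0.2937]), 75.1, array([0.5591, 0.2947, 0.0158]))
d (699, array([0.5658, 0.1788]), 115.8, array([0.5648, 0.1786, 0.0156]))
vial [ 0.4488 -0.14    0.056 ] [ 0.449 -0.14   0.053]
tube [ 0.6002 -0.1239  0.118 ] [ 0.6   -0.124  0.117]
pink [ 0.543  -0.0683  0.118 ] [ 0.542 -0.068  0.123]
pot [ 0.4468 -0.24    0.067 ] [ 0.448 -0.24   0.067]
bottle [ 0.6002 -0.2551  0.157 ] [ 0.601 -0.256  0.154]
a [0.4237 0.2814 0.016 ] [0.424 0.283 0.007]
b [0.4212 0.1681 0.016 ] [0.422 0.169 0.003]
c [0.5585 0.2939 0.016 ] [0.56  0.296 0.004]
d [0.5642 0.1775 0.016 ] [0.566 0.179 0.004]
```

View pics/c0.png

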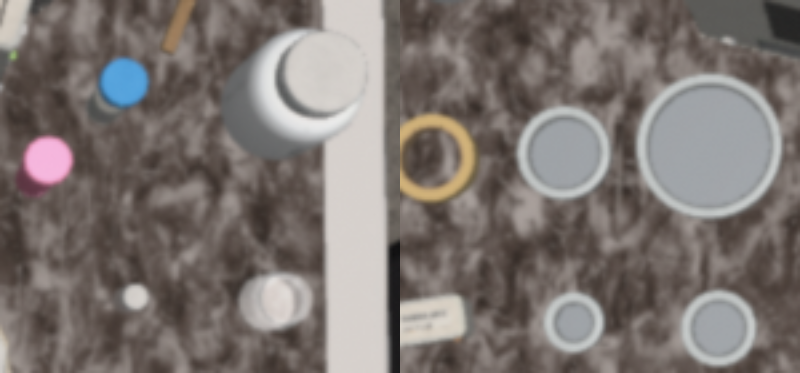

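View pics/c1.png

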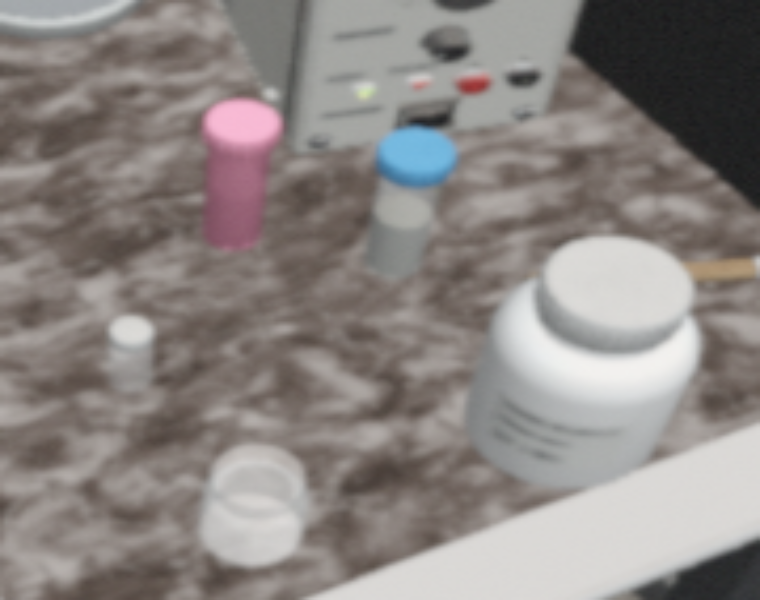

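The tube to take is the blue-capped one with the clear body. The pink one is the excluded look-alike, so I'll leave it. Next I'll check the pot, the pump and tower footprint, and the arm geometry.

```bash
python3 - <<'E'
from h import *
T=dict(np.load('top0.npz')); S=dict(np.load('scene0.npz'))
def ray2(p,q):
    o=[];d=[]
    for s,(u,v) in((T,p),(S,q)):
        o.append(s['T'][:3,3]); d.append(s['T'][:3,:3]@np.array([(u-s['cx'])/s['f'],(v-s['cy'])/s['f'],1]))
    A=np.stack([d[0],-d[1]],1); k=np.linalg.lstsq(A,o[1]-o[0],rcond=None)[0]
    a=o[0]+k[0]*d[0]; b=o[1]+k[1]*d[1]; return ((a+b)/2).round(4),np.linalg.norm(a-b).round(4)
# cap centres in scene crop: scale 180/760,190/600
f=lambda x,y:(310+x*180/760,230+y*190/600)
print('vial',ray2((440.7,261.2),f(132,330)))
print('tube',ray2((436.5,181),f(417,155)))
print('pot',ray2((493.5,262),f(259,468)))
print('bottle',ray2((511.5,177.5),f(617,292)))
W=pts(T)
for name,(lo,hi) in dict(pump=(.2,.3),).items():
    m=(W[...,2]>lo)&(W[...,2]<hi)&(W[...,0]>.5)&(W[...,1]>-.15)&(W[...,1]<.3)
    P=W[m]; print(cv2.boxPoints(cv2.minAreaRect(P[:,:2].astype(np.float32))).round(3),P[:,2].max())
m=(W[...,2]>.02)&(W[...,0]>.25)&(W[...,0]<.5)&(W[...,1]>-.1)&(W[...,1]<.15)
P=W[m]; print('tower',P.min(0),P.max(0))
m=(W[...,2]>.02)&(W[...,0]>.05)&(W[...,0]<.29)&(W[...,1]>-.28)&(W[...,1]<-.08)
P=W[m]; print('tower2',P.min(0),P.max(0))
m=(W[...,1]<-.27)&(W[...,1]>-.4)&(W[...,0]>.25)&(W[...,0]<.4); P=W[m]; print('rail',np.nanpercentile(P,[2,50,98],axis=0).round(3))
for s in (T,S):
  W=pts(s); im=s['color'].astype(int)
  hsv=cv2.cvtColor(s['color'],cv2.COLOR_RGB2HSV); m=(abs(hsv[...,0].astype(int)-90)<12)&(hsv[...,1]>70)&(W[...,2]>.1)
  P=W[m]; q=-1.381; r=P[:,0]*np.cos(q)+P[:,1]*np.sin(q); l=-P[:,0]*np.sin(q)+P[:,1]*np.cos(q)
  for a in np.arange(-.3,.7,.05):
    k=(r>a)&(r<a+.05)
    if k.sum()>20: print(round(a,2),k.sum(),'z',np.percentile(P[k,2],[1,99]).round(3),'lat',np.percentile(l[k],[1,99]).round(3))
E
```

```text
vial (array([ 0.4497, -0.1413,  0.0531]), np.float64(0.0024))
tube (array([ 0.6024, -0.1244,  0.1108]), np.float64(0.002))
pot (array([ 0.4509, -0.2457,  0.0605]), np.float64(0.0058))
bottle (array([ 0.604 , -0.2594,  0.1461]), np.float64(0.0018))
[[ 0.596  0.3  ]
 [ 0.596 -0.15 ]
 [ 0.904 -0.15 ]
 [ 0.904  0.3  ]] 0.2999543469661199
tower [ 0.2500055  -0.09999027  0.02011253] [0.45264014 0.14916352 0.36775996]
tower2 [ 0.17448595 -0.15804018  0.02117955] [ 0.28447304 -0.08001019  0.36783258]
rail [[ 0.253 -0.345 -0.006]
 [ 0.324 -0.307  0.001]
 [ 0.397 -0.272  0.008]]
-0.1 60 z [0.166 0.258] lat [0.165 0.212]
-0.05 1621 z [0.185 0.633] lat [0.16  0.214]
-0.0 1217 z [0.185 0.654] lat [0.194 0.214]
0.05 1797 z [0.2   0.652] lat [0.181 0.214]
-0.25 55 z [0.148 0.158] lat [0.757 0.787]
-0.0 841 z [0.17  0.653] lat [0.122 0.212]
0.05 24564 z [0.164 0.651] lat [0.112 0.21 ]
0.1 702 z [0.596 0.62 ] lat [0.089 0.11 ]
0.15 1771 z [0.223 0.615] lat [0.074 0.684]
0.2 3134 z [0.116 0.608] lat [0.058 0.575]
0.25 4991 z [0.566 0.601] lat [0.041 0.108]
0.3 7734 z [0.555 0.591] lat [0.016 0.104]
0.35 8419 z [0.554 0.582] lat [0.008 0.111]
0.4 10857 z [0.502 0.584] lat [0.004 0.112]
0.45 2182 z [0.548 0.592] lat [0.098 0.113]
0.5 902 z [0.585 0.595] lat [0.098 0.113]
```

>>> {"fn": "play_rows", "kwargs": {"steps": [{"z": 0.05, "rz": 0.16}, {"z": 0.05, "x": 0.02, "y": 0.02, "rz": 0.16}, {"z": 0.05, "x": 0.045, "y": 0.05, "rz": 0.16}, {"x": 0.045, "y": 0.06, "rz": 0.16}, {"x": 0.045, "y": 0.06, "rz": 0.16}, {"x": 0.045, "y": 0.06, "rz": 0.16}, {"x": 0.045, "y": 0.06, "rz": 0.16}, {"x": 0.045, "y": 0.06, "rz": 0.158, "hand": 0.05}]}}

```text
schema error: expected keys x, y, z, rx, ry, rz, hand
```

```bash
python3 - <<'E'
from h import *
o=robot.get_obs(); print({k:np.round(v,3) for k,v in o.items()})
q=o['joint_positions'][0]
for n in ['scene','top']:
  s=cam(n); save(n+'1.png',s['color']); np.savez(n+'1.npz',**s)
  W=pts(s); l0=dict(np.load(n+'0.npz')); W0=pts(l0)
  m=(W[...,2]>.1)&(np.abs(W-W0).max(-1)>.02)
  P=W[m]; r=P[:,0]*np.cos(q)+P[:,1]*np.sin(q); l=-P[:,0]*np.sin(q)+P[:,1]*np.cos(q)
  for a in np.arange(-.2,.7,.05):
    k=(r>a)&(r<a+.05)
    if k.sum()>20: print(round(a,2),k.sum(),'z',np.percentile(P[k,2],[1,50,99]).round(3),'lat',np.percentile(l[k],[1,50,99]).round(3))
E
```

```text
{'time': np.float64(0.1), 'joint_positions': array([-1.381,  0.088,  1.372,  0.   ,  1.684, -0.103]), 'qvel': array([-0.003, -0.003, -0.002, -0.001,  0.   ,  0.   ]), 'joint_torque': array([ 2.0000e-03, -3.4125e+01, -3.0330e+01,  7.2000e-02,  3.0000e-02,
       -0.0000e+00]), 'tool_pos': array([ 0.159, -0.526,  0.204]), 'ee_rot': array([-1.571,  0.002, -1.278]), 'wrist_force': array([-0.358,  0.465,  0.384]), 'wrist_torque': array([-0.036,  0.009,  0.006]), 'width': np.float64(0.094)}
```

View pics/scene1.png

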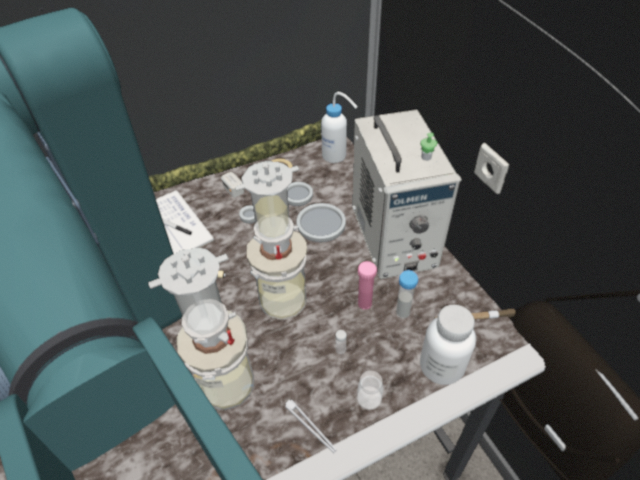

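View pics/top1.png

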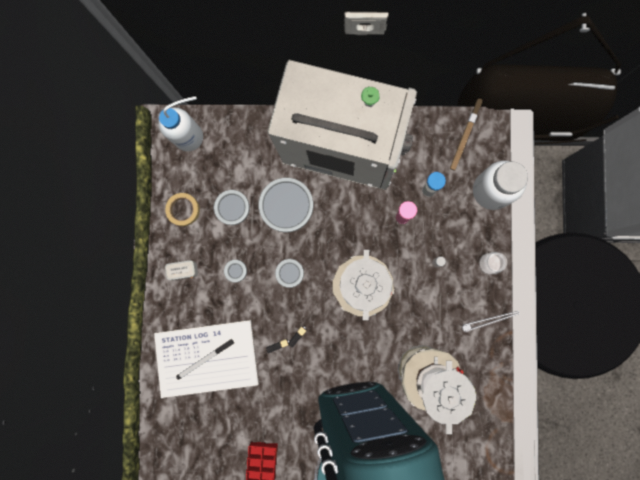

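All seven keys are required in every row, so nothing moved.

>>> {"fn": "play_rows", "kwargs": {"steps": [{"x": 0, "y": 0, "z": 0.05, "rx": 0, "ry": 0, "rz": 0.16, "hand": 0.094}, {"x": 0.02, "y": 0.02, "z": 0.05, "rx": 0, "ry": 0, "rz": 0.16, "hand": 0.094}, {"x": 0.045, "y": 0.05, "z": 0.05, "rx": 0, "ry": 0, "rz": 0.16, "hand": 0.094}, {"x": 0.045, "y": 0.06, "z": 0, "rx": 0, "ry": 0, "rz": 0.16, "hand": 0.094}, {"x": 0.045, "y": 0.06, "z": 0, "rx": 0, "ry": 0, "rz": 0.16, "hand": 0.094}, {"x": 0.045, "y": 0.06, "z": 0, "rx": 0, "ry": 0, "rz": 0.16, "hand": 0.07}, {"x": 0.045, "y": 0.06, "z": 0, "rx": 0, "ry": 0, "rz": 0.16, "hand": 0.05}, {"x": 0.045, "y": 0.06, "z": 0, "rx": 0, "ry": 0, "rz": 0.158, "hand": 0.05}]}}

```text
time: 1.2
tool_pos: [0.4006, -0.2175, 0.3427]
ee_rot: [-1.571, -0.0, 0.005]
wrist_force: [0.5, -0.1, 0.2]
width: 0.0674
```

```bash
cat > arm.py <<'E'
from h import *
import sys
i=sys.argv[1]
o=robot.get_obs(); print({k:np.round(v,3) for k,v in o.items() if k not in('qvel','joint_torque')})
q=o['joint_positions'][0]
for n in ['scene','top']:
  s=cam(n); save(n+i+'.png',s['color']); np.savez(n+i+'.npz',**s)
  W=pts(s); W0=pts(dict(np.load(n+'0.npz')))
  m=(W[...,2]>.1)&~(np.abs(W-W0).max(-1)<.02)
  P=W[m]; r=P[:,0]*np.cos(q)+P[:,1]*np.sin(q); l=-P[:,0]*np.sin(q)+P[:,1]*np.cos(q)
  for a in np.arange(-.2,.7,.05):
    k=(r>a)&(r<a+.05)
    if k.sum()>20: print(round(a,2),k.sum(),'z',np.percentile(P[k,2],[1,50,99]).round(3),'lat',np.percentile(l[k],[1,50,99]).round(3))
E
python3 arm.py 2
```

```text
{'time': np.float64(1.2), 'joint_positions': array([-0.622, -0.109,  1.295,  0.   ,  1.955, -0.627]), 'tool_pos': array([ 0.401, -0.218,  0.343]), 'ee_rot': array([-1.571, -0.   ,  0.005]), 'wrist_force': array([ 0.47 , -0.055,  0.181]), 'wrist_torque': array([-0.05 , -0.083, -0.042]), 'width': np.float64(0.067)}
-0.2 1232 z [0.102 0.16  0.455] lat [0.492 0.511 0.533]
-0.15 1196 z [0.101 0.166 0.456] lat [0.529 0.545 0.564]
-0.1 789 z [0.182 0.302 0.383] lat [-0.016  0.121  0.123]
-0.05 5782 z [0.13  0.225 0.465] lat [-0.111  0.118  0.122]
-0.0 14624 z [0.124 0.275 0.484] lat [-0.111  0.121  0.203]
0.05 6029 z [0.104 0.172 0.261] lat [-0.104  0.034  0.203]
0.1 672 z [0.101 0.117 0.654] lat [-0.046  0.     0.108]
0.15 4577 z [0.588 0.641 0.66 ] lat [0.001 0.01  0.074]
0.2 5206 z [0.589 0.644 0.665] lat [0.005 0.015 0.076]
0.25 4757 z [0.594 0.653 0.673] lat [-0.001  0.014  0.098]
0.3 6876 z [0.6   0.66  0.691] lat [-0.001  0.001  0.098]
0.35 7357 z [0.476 0.665 0.713] lat [-0.007  0.     0.097]
0.4 12777 z [0.369 0.642 0.724] lat [-0.018  0.001  0.05 ]
0.45 12889 z [0.362 0.623 0.726]
[... 158 characters left out ...]
 0.439] lat [0.122 0.661 0.709]
-0.05 242 z [0.138 0.246 0.41 ] lat [0.212 0.213 0.629]
-0.0 3743 z [0.166 0.302 0.447] lat [0.047 0.172 0.217]
0.05 1448 z [0.102 0.176 0.247] lat [0.002 0.141 0.676]
0.1 60 z [0.1   0.137 0.611] lat [-0.001  0.061  0.745]
0.15 496 z [0.306 0.629 0.661] lat [0.071 0.11  0.777]
0.2 4083 z [0.61  0.66  0.667] lat [0.021 0.077 0.109]
0.25 5742 z [0.614 0.666 0.675] lat [0.007 0.07  0.117]
0.3 5639 z [0.603 0.664 0.695] lat [0.006 0.051 0.117]
0.35 5333 z [0.48  0.684 0.717] lat [0.001 0.021 0.118]
0.4 7760 z [0.458 0.714 0.736] lat [-0.004  0.077  0.123]
0.45 3907 z [0.355 0.718 0.737] lat [0.067 0.105 0.139]
0.5 969 z [0.263 0.483 0.487] lat [0.08  0.101 0.518]
```

View pics/scene2.png

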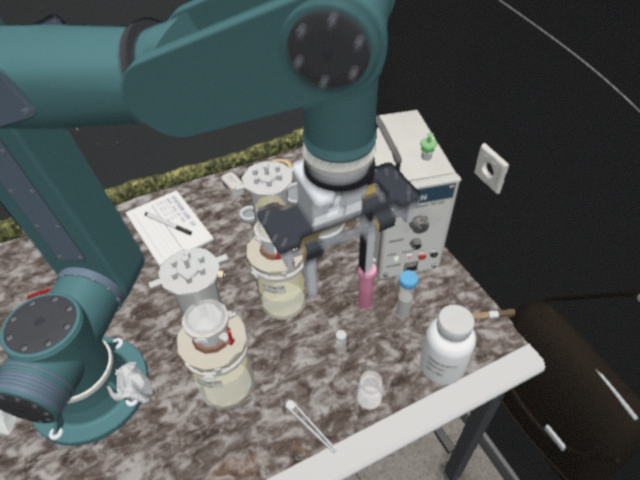

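View pics/top2.png

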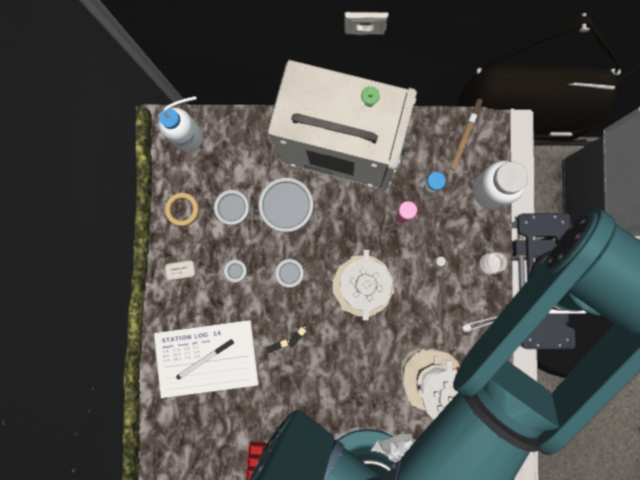

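```bash
python3 - <<'E'
import numpy as np
D=[(.088,1.372,np.hypot(.159,.526),.204),(-.109,1.295,np.hypot(.4006,.2175),.343)]
A=[];b=[]
for q2,q3,r,z in D:
    A+= [[np.sin(q2),np.sin(q2+q3),1,0],[np.cos(q2),np.cos(q2+q3),0,1]]; b+=[r,z]
x=np.linalg.solve(A,b); print(x,np.linalg.cond(A))
from h import *
# forearm lower envelope from scene2 : points by r, z for lat near 0 side face
s=dict(np.load('scene2.npz')); W=pts(s); q=-.622
r=W[...,0]*np.cos(q)+W[...,1]*np.sin(q); l=-W[...,0]*np.sin(q)+W[...,1]*np.cos(q)
W0=pts(dict(np.load('scene0.npz')))
for u,v in [(60,80),(60,40),(60,120),(150,60),(150,120),(200,130),(250,115),(330,45),(340,140),(340,100),(300,150),(370,150),(340,170),(290,230),(400,190)]:
    print(u,v,r[v,u].round(3),l[v,u].round(3),W[v,u,2].round(3))
s=dict(np.load('top2.npz')); W=pts(s)
r=W[...,0]*np.cos(q)+W[...,1]*np.sin(q); l=-W[...,0]*np.sin(q)+W[...,1]*np.cos(q)
for u,v in [(400,450),(450,450),(430,420),(460,430),(480,410),(500,440),(520,400),(550,380),(570,320),(620,420),(590,260),(540,330),(610,330)]:
    print(u,v,r[v,u].round(3),l[v,u].round(3),W[v,u,2].round(3))
E
```

```text
[ 0.29668133  0.52723706 -0.00057237 -0.14982981] 21.9593477838565
60 80 0.209 0.011 0.64
60 40 0.199 0.045 0.659
60 120 0.194 0.006 0.6
150 60 0.306 0.0 0.672
150 120 0.29 0.0 0.613
200 130 0.335 -0.0 0.606
250 115 0.384 0.0 0.626
330 45 0.455 -0.006 0.697
340 140 0.459 0.023 0.591
340 100 0.459 0.022 0.634
300 150 0.255 0.748 -0.002
370 150 0.486 0.043 0.566
340 170 0.46 0.019 0.558
290 230 0.409 0.003 0.483
400 190 0.521 0.082 0.483
400 450 0.105 0.004 0.095
450 450 0.22 0.088 0.658
430 420 0.175 -0.032 -0.006
460 430 0.241 0.091 0.656
480 410 0.27 0.089 0.666
500 440 0.258 0.057 0.666
520 400 0.301 0.065 0.673
550 380 0.447 -0.436 -0.744
570 320 0.555 -0.219 -0.241
620 420 0.476 -0.684 -0.741
590 260 0.438 0.106 0.735
540 330 0.394 0.034 0.484
610 330 0.416 0.022 0.641
```

```bash
cat > kin.py <<'E'
import numpy as np
D=[(-1.381,.088,1.372,.159,-.526,.204),(-.622,-.109,1.295,.4006,-.2175,.343)]
A=[];b=[]
for q1,q2,q3,x,y,z in D:
    r=x*np.cos(q1)+y*np.sin(q1)
    A+= [[np.sin(q2),np.sin(q2+q3),0],[np.cos(q2),np.cos(q2+q3),1]]; b+=[r,z]
L1,L2,c=np.linalg.lstsq(np.array(A),np.array(b),rcond=None)[0]
if __name__=='__main__': print(L1,L2,c,np.array(A)@[L1,L2,c]-b)
H=c+.354
def show(n,x,y,z,tilt=0,rad=.06,C=(.39,.02)):
    # wrist with tilt about +x
    wx,wy,wz=x,y-.354*np.sin(tilt),z+.354*np.cos(tilt)
    R=np.hypot(wx,wy); q1=np.arctan2(wy,wx)-np.arcsin(.057/R); r=np.sqrt(R*R-.057**2)
    dz=wz-H; d=np.hypot(r,dz)
    al=np.arctan2(r,dz); be=np.arccos((L1**2+d*d-L2**2)/(2*L1*d)); q2=al-be
    E=np.array([L1*np.sin(q2),H+L1*np.cos(q2)])
    lat=-C[0]*np.sin(q1)+C[1]*np.cos(q1); rr=C[0]*np.cos(q1)+C[1]*np.sin(q1)
    gap=abs(lat-.057)-rad-.057
    f=lambda t:E[1]+(wz-E[1])*(t-E[0])/(r-E[0])
    print(n,'q1 %.2f q2 %.2f r %.3f wz %.3f'%(q1,q2,r,wz),'tower latgap %.3f r %.3f; forearm mid z at r-.06,+.06: %.3f %.3f'%(gap,rr,f(rr-.06),f(rr+.06)),'E',E.round(3))
if __name__=='__main__':
    for t in (0,.2): show('vial',.449,-.14,.016,t)
    for t in (0,.2,.3): show('tube',.601,-.123,.071,t)
    for t in (0,.2): show('pot',.448,-.244,.02,t)
    show('bottle',.603,-.257,.134)
    for t in (0,.2,-.2): show('A',.424,.282,.022,t)
    for t in (0,.2,.3,-.2): show('B',.422,.168,.077,t)
    show('C',.559,.294,.026); show('D',.565,.178,.14)
    show('gap',.525,.02,.3)
    show('gap',.525,.02,.4)
E
python3 kin.py
```

```text
0.3009585734636192 0.5233832294309902 -0.15314971722022552 [ 7.30066724e-05  5.14664907e-04  6.87520465e-05 -5.14664907e-04]
vial q1 -0.42 q2 -0.13 r 0.467 wz 0.370 tower latgap 0.005 r 0.347; forearm mid z at r-.06,+.06: 0.416 0.385 E [-0.04   0.499]
vial q1 -0.55 q2 -0.04 r 0.493 wz 0.363 tower latgap 0.048 r 0.321; forearm mid z at r-.06,+.06: 0.426 0.393 E [-0.012  0.502]
tube q1 -0.29 q2 0.31 r 0.611 wz 0.425 tower latgap -0.042 r 0.367; forearm mid z at r-.06,+.06: 0.462 0.447 E [0.091 0.488]
tube q1 -0.40 q2 0.37 r 0.629 wz 0.418 tower latgap -0.003 r 0.351; forearm mid z at r-.06,+.06: 0.459 0.444 E [0.109 0.481]
tube q1 -0.45 q2 0.41 r 0.640 wz 0.409 tower latgap 0.014 r 0.342; forearm mid z at r-.06,+.06: 0.456 0.440 E [0.121 0.476]
pot q1 -0.61 q2 -0.00 r 0.507 wz 0.374 tower latgap 0.066 r 0.308; forearm mid z at r-.06,+.06: 0.439 0.409 E [-0.001  0.502]
pot q1 -0.72 q2 0.13 r 0.544 wz 0.367 tower latgap 0.097 r 0.281; forearm mid z at r-.06,+.06: 0.452 0.420 E [0.038 0.499]
bottle q1 -0.49 q2 0.45 r 0.653 wz 0.488 tower latgap 0.027 r 0.335; forearm mid z at r-.06,+.06: 
[... 675 characters left out ...]
5 tower latgap -0.074 r 0.390; forearm mid z at r-.06,+.06: 0.428 0.411 E [-0.096  0.486]
B q1 0.40 q2 -0.12 r 0.481 wz 0.424 tower latgap 0.072 r 0.368; forearm mid z at r-.06,+.06: 0.449 0.432 E [-0.037  0.5  ]
C q1 0.39 q2 0.39 r 0.629 wz 0.380 tower latgap 0.071 r 0.368; forearm mid z at r-.06,+.06: 0.442 0.419 E [0.115 0.479]
D q1 0.21 q2 0.22 r 0.590 wz 0.494 tower latgap 0.001 r 0.386; forearm mid z at r-.06,+.06: 0.494 0.494 E [0.066 0.494]
gap q1 -0.07 q2 0.07 r 0.522 wz 0.654 tower latgap -0.107 r 0.388; forearm mid z at r-.06,+.06: 0.595 0.631 E [0.022 0.501]
gap q1 -0.07 q2 0.23 r 0.522 wz 0.754 tower latgap -0.107 r 0.388; forearm mid z at r-.06,+.06: 0.643 0.711 E [0.068 0.494]
```

```bash
python3 - <<'E'
from h import *
s=dict(np.load('top0.npz'))
print(ray(s,449,393,.365),ray(s,476,393,.365),ray(s,366,285,.365),ray(s,396,285,.365),ray(s,366,250,.365),ray(s,366,320,.365))
import kin
for n,a in dict(vial=(.449,-.14,.016,.2),vial0=(.449,-.14,.016,.0),pot=(.448,-.244,.02),tube=(.601,-.123,.071),bottle=(.603,-.257,.134)).items(): kin.show(n,*a,C=(.185,-.115))
E
```

```text
[ 0.23865395 -0.10467618  0.365     ] [ 0.23949036 -0.14424529  0.365     ] [0.39555586 0.01923508 0.365     ] [ 0.39626951 -0.02580451  0.365     ] [0.44835967 0.01977013 0.365     ] [0.34330542 0.01870564 0.365     ]
vial q1 -0.55 q2 -0.04 r 0.493 wz 0.363 tower latgap -0.059 r 0.218; forearm mid z at r-.06,+.06: 0.455 0.422 E [-0.012  0.502]
vial0 q1 -0.42 q2 -0.13 r 0.467 wz 0.370 tower latgap -0.031 r 0.216; forearm mid z at r-.06,+.06: 0.449 0.419 E [-0.04   0.499]
pot q1 -0.61 q2 -0.00 r 0.507 wz 0.374 tower latgap -0.072 r 0.218; forearm mid z at r-.06,+.06: 0.462 0.432 E [-0.001  0.502]
tube q1 -0.29 q2 0.31 r 0.611 wz 0.425 tower latgap -0.004 r 0.210; forearm mid z at r-.06,+.06: 0.481 0.466 E [0.091 0.488]
bottle q1 -0.49 q2 0.45 r 0.653 wz 0.488 tower latgap -0.046 r 0.217; forearm mid z at r-.06,+.06: 0.473 0.477 E [0.13  0.472]
```

>>> {"fn": "play_rows", "kwargs": {"steps": [{"x": 0.024, "y": 0.038, "z": 0, "rx": 0.075, "ry": 0, "rz": 0, "hand": 0.05}, {"x": 0.024, "y": 0.038, "z": 0, "rx": 0.075, "ry": 0, "rz": 0, "hand": 0.05}, {"x": 0, "y": 0, "z": -0.05, "rx": 0, "ry": 0, "rz": 0, "hand": 0.05}, {"x": 0, "y": 0, "z": -0.05, "rx": 0, "ry": 0, "rz": 0, "hand": 0.05}, {"x": 0, "y": 0, "z": -0.05, "rx": 0, "ry": 0, "rz": 0, "hand": 0.05}, {"x": 0, "y": 0, "z": -0.05, "rx": 0, "ry": 0, "rz": 0, "hand": 0.05}, {"x": 0, "y": 0, "z": 0, "rx": 0, "ry": 0, "rz": 0, "hand": 0.05}, {"x": 0, "y": 0, "z": 0, "rx": 0, "ry": 0, "rz": 0, "hand": 0.05}]}}

```text
time: 2.3
tool_pos: [0.4487, -0.1443, 0.1449]
ee_rot: [-1.422, -0.003, -0.001]
wrist_force: [0.3, 0.0, -0.1]
width: 0.0503
```

```bash
python3 arm.py 3|head -1
```

```text
{'time': np.float64(2.3), 'joint_positions': array([-0.529, -0.027,  1.617,  0.13 ,  1.625, -0.526]), 'tool_pos': array([ 0.449, -0.144,  0.145]), 'ee_rot': array([-1.422e+00, -3.000e-03, -1.000e-03]), 'wrist_force': array([ 0.326,  0.049, -0.128]), 'wrist_torque': array([-0.096, -0.057, -0.042]), 'width': np.float64(0.05)}
```

View pics/scene3.png

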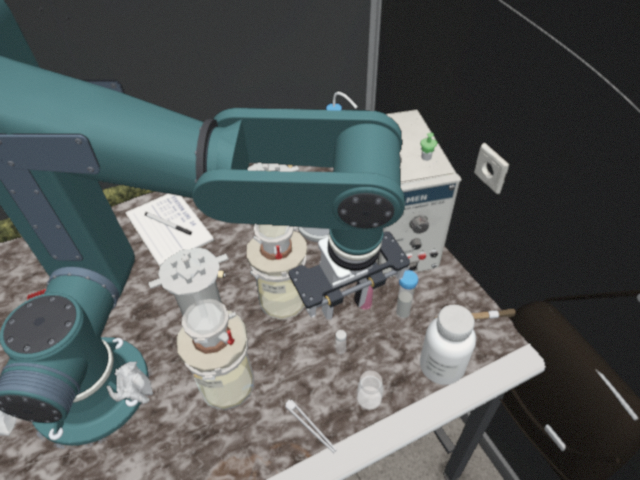

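```bash
python3 - <<'E'
from h import *
s=dict(np.load('scene3.npz')); W=pts(s); q=-.529
r=W[...,0]*np.cos(q)+W[...,1]*np.sin(q); l=-W[...,0]*np.sin(q)+W[...,1]*np.cos(q)
for u,v in [(100,100),(120,170),(160,180),(190,185),(215,190),(230,215),(270,220),(310,222),(340,225),(362,208),(380,225)]:
    print(u,v,r[v,u].round(3),l[v,u].round(3),W[v,u,2].round(3))
E
```

```text
100 100 0.198 0.061 0.575
120 170 0.222 0.006 0.524
160 180 0.262 0.007 0.511
190 185 0.292 0.012 0.501
215 190 0.324 -0.002 0.507
230 215 0.333 0.003 0.464
270 220 0.378 0.004 0.457
310 222 0.425 0.004 0.456
340 225 0.459 0.004 0.452
362 208 0.483 -0.007 0.492
380 225 0.505 -0.001 0.46
```

>>> {"fn": "play_rows", "kwargs": {"steps": [{"x": 0, "y": 0.007, "z": -0.04, "rx": 0, "ry": 0, "rz": 0, "hand": 0.05}, {"x": 0, "y": 0, "z": -0.04, "rx": 0, "ry": 0, "rz": 0, "hand": 0.05}, {"x": 0, "y": 0, "z": -0.02, "rx": 0, "ry": 0, "rz": 0, "hand": 0.05}, {"x": 0, "y": 0, "z": -0.018, "rx": 0, "ry": 0, "rz": 0, "hand": 0.05}, {"x": 0, "y": 0, "z": 0, "rx": 0, "ry": 0, "rz": 0, "hand": 0.05}]}}

```text
time: 3.02
tool_pos: [0.4483, -0.1367, 0.0256]
ee_rot: [-1.421, -0.001, -0.0]
wrist_force: [0.3, -0.6, 0.7]
width: 0.05
```

```bash
python3 arm.py 4|head -1; python3 - <<'E'
from h import *
s=np.load('scene4.npz')['color']; save('c4.png',cv2.resize(s[180:420,200:500],(750,600)))
E
```

```text
{'time': np.float64(3.025), 'joint_positions': array([-0.516,  0.061,  1.776,  0.133,  1.38 , -0.546]), 'tool_pos': array([ 0.448, -0.137,  0.026]), 'ee_rot': array([-1.421e+00, -1.000e-03, -0.000e+00]), 'wrist_force': array([ 0.327, -0.597,  0.741]), 'wrist_torque': array([-0.085, -0.054,  0.051]), 'width': np.float64(0.05)}
```

View pics/c4.png

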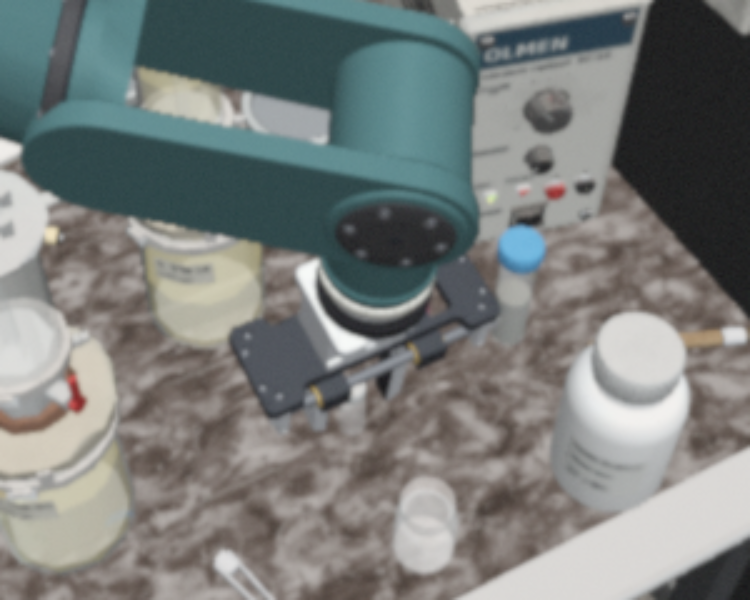

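The arm is clear of both towers and the vial (crop 355,410) sits between the fingers, so I'll close.

>>> {"fn": "play_rows", "kwargs": {"steps": [{"x": 0, "y": 0, "z": 0, "rx": 0, "ry": 0, "rz": 0, "hand": 0.01}, {"x": 0, "y": 0, "z": 0, "rx": 0, "ry": 0, "rz": 0, "hand": 0.01}, {"x": 0, "y": 0, "z": 0, "rx": 0, "ry": 0, "rz": 0, "hand": 0.01}, {"x": 0, "y": 0, "z": 0, "rx": 0, "ry": 0, "rz": 0, "hand": 0.01}, {"x": 0, "y": 0, "z": 0.03, "rx": 0, "ry": 0, "rz": 0, "hand": 0.01}, {"x": 0, "y": 0, "z": 0.05, "rx": 0, "ry": 0, "rz": 0, "hand": 0.01}]}}

```text
time: 3.88
tool_pos: [0.4461, -0.1355, 0.1035]
ee_rot: [-1.418, 0.005, -0.0]
wrist_force: [0.6, -0.5, -0.4]
width: 0.0192
```

>>> {"fn": "play_rows", "kwargs": {"steps": [{"x": 0.016, "y": 0, "z": 0.05, "rx": 0, "ry": 0, "rz": 0, "hand": 0.01}, {"x": 0.016, "y": 0, "z": 0.05, "rx": 0, "ry": 0, "rz": 0, "hand": 0.01}, {"x": 0.016, "y": 0, "z": 0.05, "rx": 0, "ry": 0, "rz": 0, "hand": 0.01}, {"x": 0.016, "y": 0, "z": 0.05, "rx": 0, "ry": 0, "rz": 0, "hand": 0.01}, {"x": 0.016, "y": 0, "z": 0.05, "rx": 0, "ry": 0, "rz": 0, "hand": 0.01}, {"x": 0, "y": 0.05, "z": 0, "rx": 0, "ry": 0, "rz": 0, "hand": 0.01}, {"x": 0, "y": 0.05, "z": 0, "rx": 0, "ry": 0, "rz": 0, "hand": 0.01}, {"x": 0, "y": 0.05, "z": 0, "rx": 0, "ry": 0, "rz": 0, "hand": 0.01}]}}

```text
time: 4.88
tool_pos: [0.5278, 0.015, 0.3546]
ee_rot: [-1.421, 0.0, -0.001]
wrist_force: [0.7, -0.3, 0.5]
width: 0.0196
```

>>> {"fn": "play_rows", "kwargs": {"steps": [{"x": 0, "y": 0.05, "z": 0, "rx": 0, "ry": 0, "rz": 0, "hand": 0.01}, {"x": 0, "y": 0.05, "z": 0, "rx": 0, "ry": 0, "rz": 0, "hand": 0.01}, {"x": -0.02, "y": 0.05, "z": 0, "rx": 0, "ry": 0, "rz": 0, "hand": 0.01}, {"x": -0.02, "y": 0.05, "z": 0, "rx": 0, "ry": 0, "rz": 0, "hand": 0.01}, {"x": -0.03, "y": 0.05, "z": 0, "rx": 0, "ry": 0, "rz": 0, "hand": 0.01}, {"x": -0.03, "y": 0.01, "z": -0.05, "rx": 0, "ry": 0, "rz": 0, "hand": 0.01}, {"x": 0, "y": 0, "z": -0.05, "rx": 0, "ry": 0, "rz": 0, "hand": 0.01}, {"x": 0, "y": 0, "z": 0, "rx": 0, "ry": 0, "rz": 0, "hand": 0.01}]}}

```text
time: 5.88
tool_pos: [0.4242, 0.2726, 0.2485]
ee_rot: [-1.426, 0.012, 0.001]
wrist_force: [0.0, 0.4, 0.3]
width: 0.0188
```

```bash
python3 arm.py 5|head -1
```

```text
{'time': np.float64(5.875), 'joint_positions': array([ 0.36 , -0.068,  1.45 ,  0.141,  1.718,  0.384]), 'tool_pos': array([0.424, 0.273, 0.249]), 'ee_rot': array([-1.426e+00,  1.200e-02,  1.000e-03]), 'wrist_force': array([0.048, 0.445, 0.299]), 'wrist_torque': array([-0.167, -0.049, -0.015]), 'width': np.float64(0.019)}
```

View pics/scene5.png

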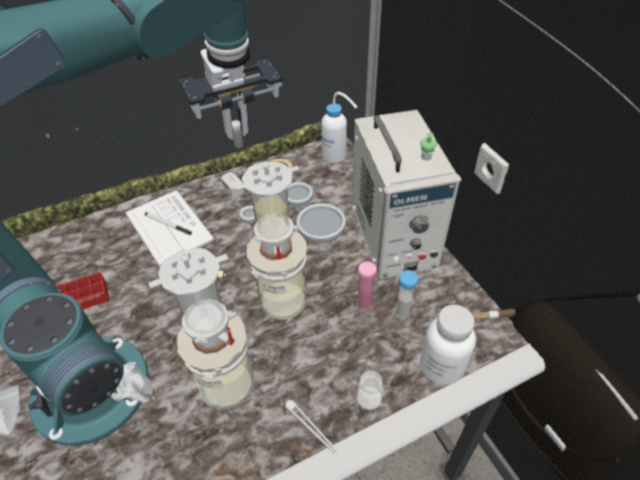

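View pics/top5.png

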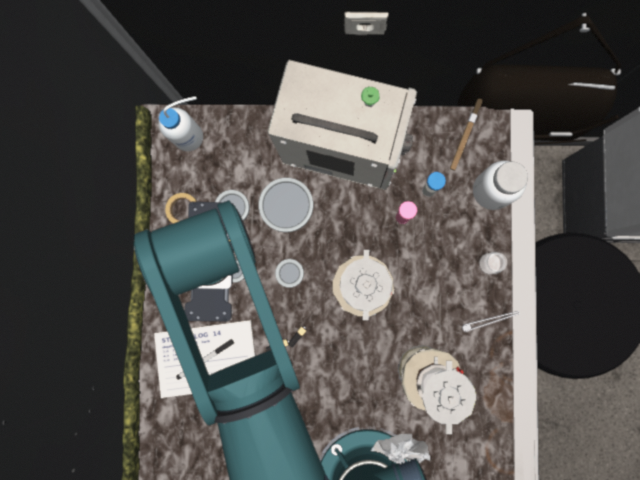

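```bash
python3 - <<'E'
from h import *
s=dict(np.load('scene5.npz')); W=pts(s)
save('c5.png',cv2.resize(s['color'][60:160,170:300],(780,600)))
for v in range(118,152,3):
    k=[u for u in range(222,255) if abs(W[v,u,1]-.262)<.03 and abs(W[v,u,0]-.424)<.05 and W[v,u,2]>.1]
    if k: print(v,k[0],k[-1],W[v,k].mean(0).round(4))
E
```

```text
118 223 246 [0.423  0.2571 0.2961]
121 223 246 [0.4239 0.263  0.2853]
124 224 247 [0.4242 0.2603 0.2797]
127 224 247 [0.4232 0.2604 0.2728]
130 225 247 [0.4233 0.2612 0.2651]
133 226 245 [0.4211 0.2605 0.259 ]
136 228 242 [0.4191 0.2611 0.2518]
139 233 242 [0.4231 0.261  0.243 ]
142 234 243 [0.4241 0.261  0.2351]
145 234 243 [0.4232 0.2616 0.2274]
```

View pics/c5.png

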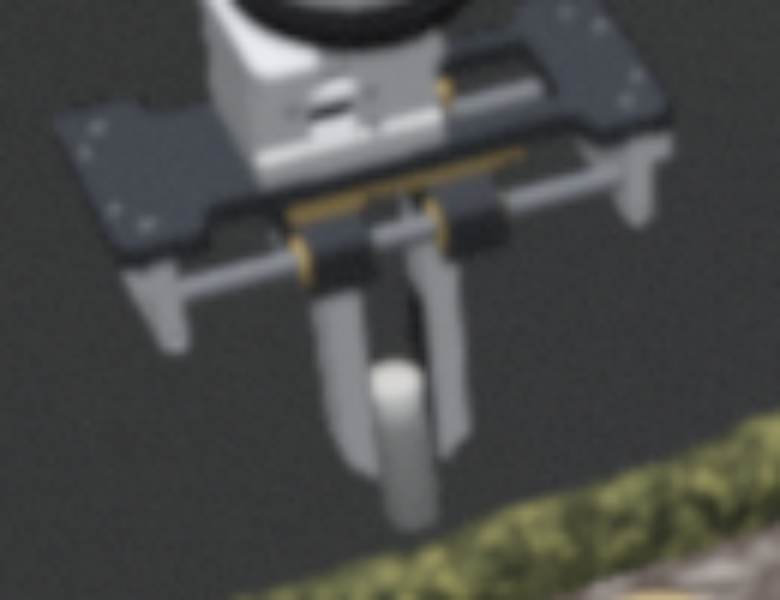

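>>> {"fn": "play_rows", "kwargs": {"steps": [{"x": 0, "y": 0.006, "z": -0.05, "rx": 0, "ry": 0, "rz": 0, "hand": 0.01}, {"x": 0, "y": 0.006, "z": -0.05, "rx": 0, "ry": 0, "rz": 0, "hand": 0.01}, {"x": 0, "y": 0, "z": -0.05, "rx": 0, "ry": 0, "rz": 0, "hand": 0.01}, {"x": 0, "y": 0, "z": -0.03, "rx": 0, "ry": 0, "rz": 0, "hand": 0.01}, {"x": 0, "y": 0, "z": -0.01, "rx": 0, "ry": 0, "rz": 0, "hand": 0.01}, {"x": 0, "y": 0, "z": 0, "rx": 0, "ry": 0, "rz": 0, "hand": 0.01}, {"x": 0, "y": 0, "z": 0, "rx": 0, "ry": 0, "rz": 0, "hand": 0.01}]}}

```text
time: 6.85
tool_pos: [0.43, 0.2865, 0.0677]
ee_rot: [-1.419, -0.005, -0.0]
wrist_force: [-1.4, 0.7, -0.0]
width: 0.0192
```

```bash
python3 arm.py 6|head -1; python3 - <<'E'
from h import *
for n,b in (('scene',(130,250,180,310)),('top',(200,320,170,320))):
  s=np.load(n+'6.npz')['color']; save('c6%s.png'%n,cv2.resize(s[b[0]:b[1],b[2]:b[3]],(700,600)))
E
```

```text
{'time': np.float64(6.85), 'joint_positions': array([0.383, 0.023, 1.725, 0.143, 1.334, 0.353]), 'tool_pos': array([0.43 , 0.286, 0.068]), 'ee_rot': array([-1.419, -0.005, -0.   ]), 'wrist_force': array([-1.403,  0.666, -0.007]), 'wrist_torque': array([-0.145, -0.094,  0.034]), 'width': np.float64(0.019)}
```

View pics/c6scene.png

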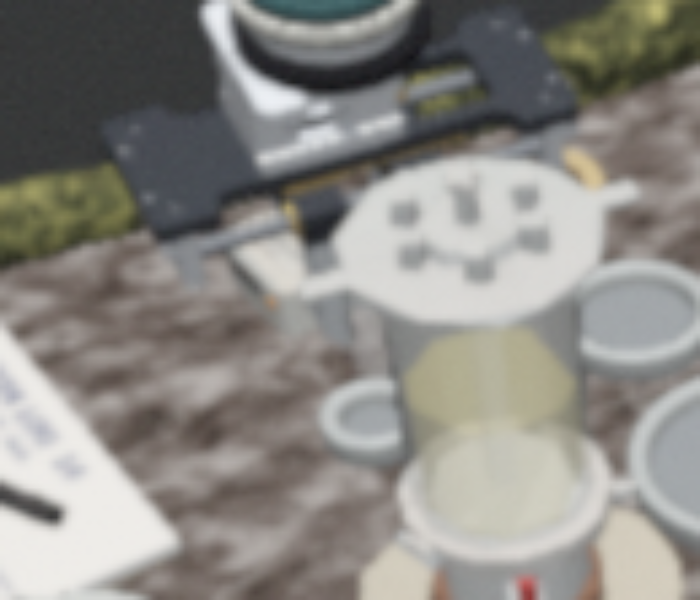

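>>> {"fn": "play_rows", "kwargs": {"steps": [{"x": -0.0055, "y": -0.0015, "z": -0.01, "rx": 0, "ry": 0, "rz": 0, "hand": 0.01}, {"x": 0, "y": 0, "z": 0, "rx": 0, "ry": 0, "rz": 0, "hand": 0.01}, {"x": 0, "y": 0, "z": 0, "rx": 0, "ry": 0, "rz": 0, "hand": 0.01}]}}

```text
time: 7.32
tool_pos: [0.422, 0.2841, 0.0546]
ee_rot: [-1.421, 0.0, 0.0]
wrist_force: [0.0, 0.4, 0.7]
width: 0.0193
```

```bash
python3 arm.py 7|head -1; python3 - <<'E'
from h import *
s=np.load('top7.npz')['color']; save('c7.png',cv2.resize(s[200:320,170:320],(750,600)))
E
```

```text
{'time': np.float64(7.325), 'joint_positions': array([0.384, 0.021, 1.755, 0.144, 1.312, 0.351]), 'tool_pos': array([0.422, 0.284, 0.055]), 'ee_rot': array([-1.421,  0.   ,  0.   ]), 'wrist_force': array([0.016, 0.359, 0.717]), 'wrist_torque': array([-0.121, -0.057, -0.042]), 'width': np.float64(0.019)}
```

View pics/c7.png

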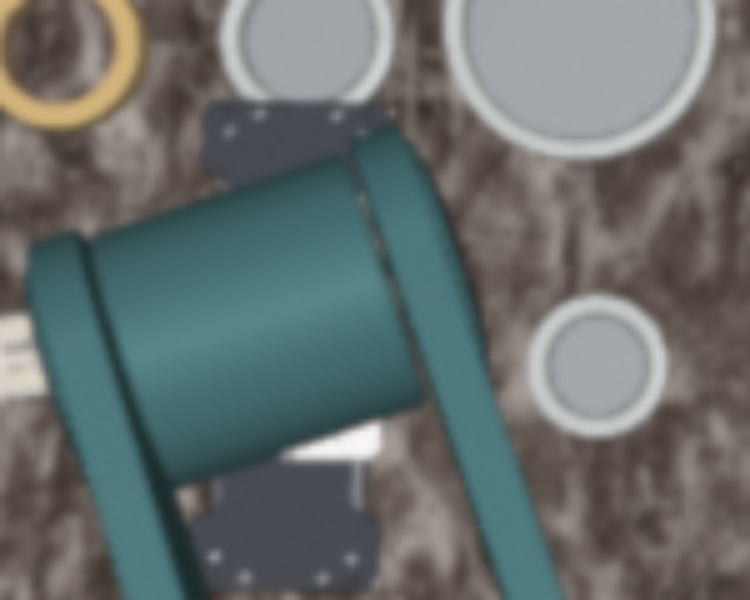

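>>> {"fn": "play_rows", "kwargs": {"steps": [{"x": 0, "y": 0, "z": 0, "rx": 0, "ry": 0, "rz": 0, "hand": 0.01}, {"x": 0, "y": 0, "z": 0, "rx": 0, "ry": 0, "rz": 0, "hand": 0.01}]}}

```text
time: 7.68
tool_pos: [0.4224, 0.2842, 0.0549]
ee_rot: [-1.421, -0.0, -0.0]
wrist_force: [-0.4, -0.3, -0.4]
width: 0.0192
```

>>> {"fn": "play_rows", "kwargs": {"steps": [{"x": 0.002, "y": 0.0005, "z": -0.01, "rx": 0, "ry": 0, "rz": 0, "hand": 0.01}, {"x": 0, "y": 0, "z": -0.0125, "rx": 0, "ry": 0, "rz": 0, "hand": 0.01}, {"x": 0, "y": 0, "z": 0, "rx": 0, "ry": 0, "rz": 0, "hand": 0.01}, {"x": 0, "y": 0, "z": 0, "rx": 0, "ry": 0, "rz": 0, "hand": 0.01}]}}

```text
time: 8.18
tool_pos: [0.424, 0.2845, 0.0318]
ee_rot: [-1.421, 0.001, -0.0]
wrist_force: [-0.1, -0.5, 0.4]
width: 0.0192
```

>>> {"fn": "play_rows", "kwargs": {"steps": [{"x": 0, "y": 0, "z": 0, "rx": 0, "ry": 0, "rz": 0, "hand": 0.026}, {"x": 0, "y": 0, "z": 0, "rx": 0, "ry": 0, "rz": 0, "hand": 0.045}, {"x": 0, "y": 0, "z": 0, "rx": 0, "ry": 0, "rz": 0, "hand": 0.045}, {"x": 0, "y": 0, "z": 0.03, "rx": 0, "ry": 0, "rz": 0, "hand": 0.045}, {"x": 0, "y": 0, "z": 0.05, "rx": 0, "ry": 0, "rz": 0, "hand": 0.045}, {"x": 0, "y": 0, "z": 0.06, "rx": 0, "ry": 0, "rz": 0, "hand": 0.045}, {"x": 0, "y": 0, "z": 0.06, "rx": -0.075, "ry": 0, "rz": 0, "hand": 0.045}, {"x": 0.03, "y": -0.03, "z": 0.06, "rx": -0.075, "ry": 0, "rz": 0, "hand": 0.06}]}}

```text
time: 9.18
tool_pos: [0.4493, 0.2598, 0.287]
ee_rot: [-1.571, -0.003, 0.003]
wrist_force: [1.0, 0.9, 0.5]
width: 0.052
```

>>> {"fn": "play_rows", "kwargs": {"steps": [{"x": 0.035, "y": -0.04, "z": 0.05, "rx": 0, "ry": 0, "rz": 0, "hand": 0.06}, {"x": 0.035, "y": -0.05, "z": 0.01, "rx": 0, "ry": 0, "rz": 0, "hand": 0.06}, {"x": 0, "y": -0.06, "z": 0, "rx": 0, "ry": 0, "rz": 0, "hand": 0.06}, {"x": 0, "y": -0.06, "z": 0, "rx": 0, "ry": 0, "rz": 0, "hand": 0.06}, {"x": 0, "y": -0.06, "z": 0, "rx": 0, "ry": 0, "rz": 0, "hand": 0.06}, {"x": 0.02, "y": -0.05, "z": 0, "rx": 0, "ry": 0, "rz": 0, "hand": 0.06}, {"x": 0.04, "y": -0.05, "z": 0, "rx": 0, "ry": 0, "rz": 0, "hand": 0.06}, {"x": 0, "y": 0, "z": 0, "rx": 0, "ry": 0, "rz": 0, "hand": 0.06}]}}

```text
time: 10.18
tool_pos: [0.5751, -0.1074, 0.3323]
ee_rot: [-1.57, 0.005, -0.005]
wrist_force: [0.1, 0.1, 0.0]
width: 0.06
```

```bash
python3 arm.py 8|head -1; python3 - <<'E'
from h import *
s=np.load('top8.npz')['color']; a=cv2.resize(s[180:300,160:320],(800,600)); save('c8.png',a)
W=pts(dict(np.load('top8.npz'))); m=(W[...,2]>.045)&(W[...,2]<.1)&(W[...,0]>.38)&(W[...,0]<.47)&(W[...,1]>.24)&(W[...,1]<.33)
print(m.sum(),W[m].min(0),W[m].max(0))
E
```

```text
{'time': np.float64(10.175), 'joint_positions': array([-2.810e-01,  1.840e-01,  1.013e+00, -1.000e-03,  1.950e+00,
86 [0.4160847  0.27103149 0.04541592] [0.43497856 0.28984439 0.06849223]
```

View pics/c8.png

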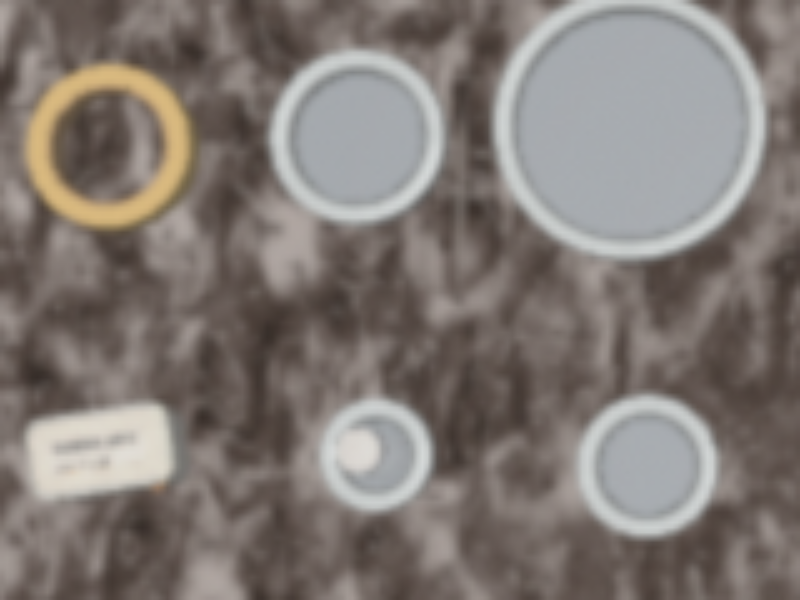

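View pics/scene8.png

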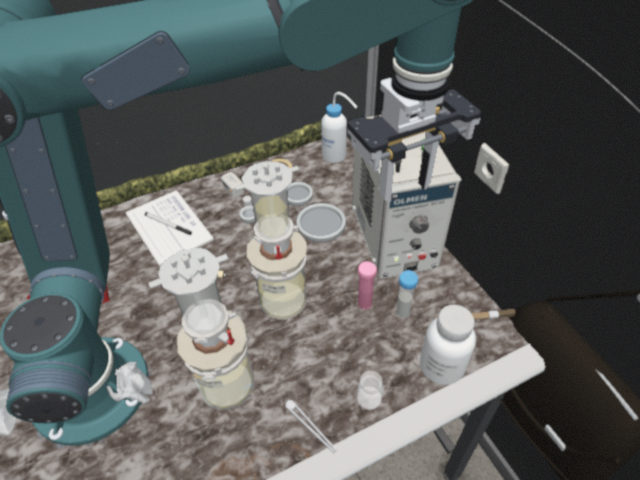

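The vial stands in well a, with its cap at (.4255,.280). The tube is next.

>>> {"fn": "play_rows", "kwargs": {"steps": [{"x": 0.013, "y": -0.008, "z": 0, "rx": 0, "ry": 0, "rz": 0, "hand": 0.06}, {"x": 0.013, "y": -0.008, "z": 0, "rx": 0, "ry": 0, "rz": 0, "hand": 0.06}, {"x": 0, "y": 0, "z": -0.06, "rx": 0, "ry": 0, "rz": 0, "hand": 0.06}, {"x": 0, "y": 0, "z": -0.06, "rx": 0, "ry": 0, "rz": 0, "hand": 0.06}, {"x": 0, "y": 0, "z": -0.03, "rx": 0, "ry": 0, "rz": 0, "hand": 0.06}, {"x": 0, "y": 0, "z": 0, "rx": 0, "ry": 0, "rz": 0, "hand": 0.06}, {"x": 0, "y": 0, "z": 0, "rx": 0, "ry": 0, "rz": 0, "hand": 0.06}, {"x": 0, "y": 0, "z": 0, "rx": 0, "ry": 0, "rz": 0, "hand": 0.06}]}}

```text
time: 11.28
tool_pos: [0.6011, -0.1199, 0.1896]
ee_rot: [-1.572, -0.006, 0.001]
wrist_force: [-0.2, 0.4, 0.1]
width: 0.0602
```

```bash
python3 arm.py 9|head -2; python3 - <<'E'
from h import *
s=np.load('scene9.npz')['color']; save('c9.png',cv2.resize(s[150:330,320:500],(600,600)))
E
```

```text
{'time': np.float64(11.275), 'joint_positions': array([-0.289,  0.227,  1.243,  0.   ,  1.666, -0.29 ]), 'tool_pos': array([ 0.601, -0.12 ,  0.19 ]), 'ee_rot': array([-1.572e+00, -6.000e-03,  1.000e-03]), 'wrist_force': array([-0.172,  0.446,  0.136]), 'wrist_torque': array([-0.043, -0.133,  0.034]), 'width': np.float64(0.06)}
-0.1 137 z [0.16  0.22  0.264] lat [-0.107  0.017  0.163]
```

View pics/c9.png

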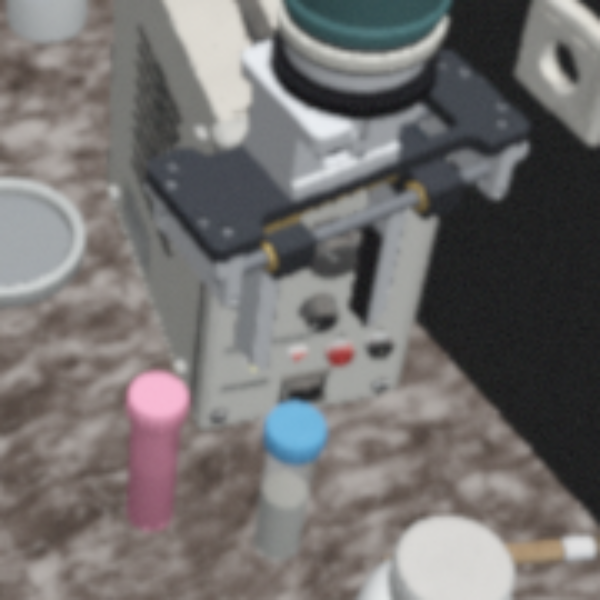

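>>> {"fn": "play_rows", "kwargs": {"steps": [{"x": 0, "y": -0.003, "z": -0.03, "rx": 0, "ry": 0, "rz": 0, "hand": 0.06}, {"x": 0, "y": 0, "z": -0.04, "rx": 0, "ry": 0, "rz": 0, "hand": 0.06}, {"x": 0, "y": 0, "z": -0.03, "rx": 0, "ry": 0, "rz": 0, "hand": 0.06}, {"x": 0, "y": 0, "z": -0.018, "rx": 0, "ry": 0, "rz": 0, "hand": 0.06}, {"x": 0, "y": 0, "z": 0, "rx": 0, "ry": 0, "rz": 0, "hand": 0.06}, {"x": 0, "y": 0, "z": 0, "rx": 0, "ry": 0, "rz": 0, "hand": 0.06}]}}

```text
time: 12.12
tool_pos: [0.601, -0.1233, 0.07]
ee_rot: [-1.572, -0.003, -0.0]
wrist_force: [0.1, 0.3, 0.2]
width: 0.06
```

>>> {"fn": "play_rows", "kwargs": {"steps": [{"x": 0, "y": 0, "z": 0, "rx": 0, "ry": 0, "rz": 0, "hand": 0.04}, {"x": 0, "y": 0, "z": 0, "rx": 0, "ry": 0, "rz": 0, "hand": 0.02}, {"x": 0, "y": 0, "z": 0, "rx": 0, "ry": 0, "rz": 0, "hand": 0.02}, {"x": 0, "y": 0, "z": 0, "rx": 0, "ry": 0, "rz": 0, "hand": 0.02}]}}

```text
time: 12.62
tool_pos: [0.6, -0.1229, 0.0684]
ee_rot: [-1.571, -0.0, 0.0]
wrist_force: [-0.1, -0.0, 1.7]
width: 0.0297
```

>>> {"fn": "play_rows", "kwargs": {"steps": [{"x": 0, "y": 0, "z": 0.04, "rx": 0, "ry": 0, "rz": 0, "hand": 0.02}, {"x": 0, "y": 0, "z": 0.06, "rx": 0, "ry": 0, "rz": 0, "hand": 0.02}, {"x": -0.02, "y": 0, "z": 0.06, "rx": 0, "ry": 0, "rz": 0, "hand": 0.02}, {"x": -0.02, "y": 0, "z": 0.06, "rx": 0, "ry": 0, "rz": 0, "hand": 0.02}, {"x": -0.02, "y": 0, "z": 0.05, "rx": 0, "ry": 0, "rz": 0, "hand": 0.02}, {"x": -0.015, "y": 0.03, "z": 0.04, "rx": 0, "ry": 0, "rz": 0, "hand": 0.02}, {"x": 0, "y": 0.05, "z": 0, "rx": 0, "ry": 0, "rz": 0, "hand": 0.02}, {"x": 0, "y": 0.05, "z": 0, "rx": 0, "ry": 0, "rz": 0, "hand": 0.02}]}}

```text
time: 13.62
tool_pos: [0.5252, 0.008, 0.3777]
ee_rot: [-1.571, -0.002, -0.001]
wrist_force: [-0.0, -0.6, -0.5]
width: 0.0296
```

>>> {"fn": "play_rows", "kwargs": {"steps": [{"x": 0, "y": 0.05, "z": 0, "rx": 0, "ry": 0, "rz": 0, "hand": 0.02}, {"x": 0, "y": 0.05, "z": 0, "rx": 0, "ry": 0, "rz": 0, "hand": 0.02}, {"x": 0, "y": 0.05, "z": 0, "rx": 0, "ry": 0, "rz": 0, "hand": 0.02}, {"x": -0.05, "y": 0.011, "z": -0.03, "rx": 0, "ry": 0, "rz": 0, "hand": 0.02}, {"x": -0.05, "y": 0, "z": -0.05, "rx": 0, "ry": 0, "rz": 0, "hand": 0.02}, {"x": 0, "y": 0, "z": -0.05, "rx": 0, "ry": 0, "rz": 0, "hand": 0.02}, {"x": 0, "y": 0, "z": 0, "rx": 0, "ry": 0, "rz": 0, "hand": 0.02}, {"x": 0, "y": 0, "z": 0, "rx": 0, "ry": 0, "rz": 0, "hand": 0.02}]}}

```text
time: 14.62
tool_pos: [0.4324, 0.1683, 0.2549]
ee_rot: [-1.57, -0.003, -0.0]
wrist_force: [0.6, -0.6, 0.3]
width: 0.0297
```

```bash
python3 arm.py 10|head -2; python3 - <<'E'
from h import *
s=np.load('scene10.npz')['color']; save('c10.png',cv2.resize(s[60:260,180:380],(600,600)))
E
```

```text
{'time': np.float64(14.625), 'joint_positions': array([ 0.249, -0.113,  1.471,  0.   ,  1.779,  0.249]), 'tool_pos': array([0.432, 0.168, 0.255]), 'ee_rot': array([-1.57 , -0.003, -0.   ]), 'wrist_force': array([ 0.604, -0.609,  0.332]), 'wrist_torque': array([-0.022, -0.07 , -0.017]), 'width': np.float64(0.03)}
-0.1 311 z [0.146 0.195 0.222] lat [-0.108 -0.024  0.1  ]
```

View pics/c10.png

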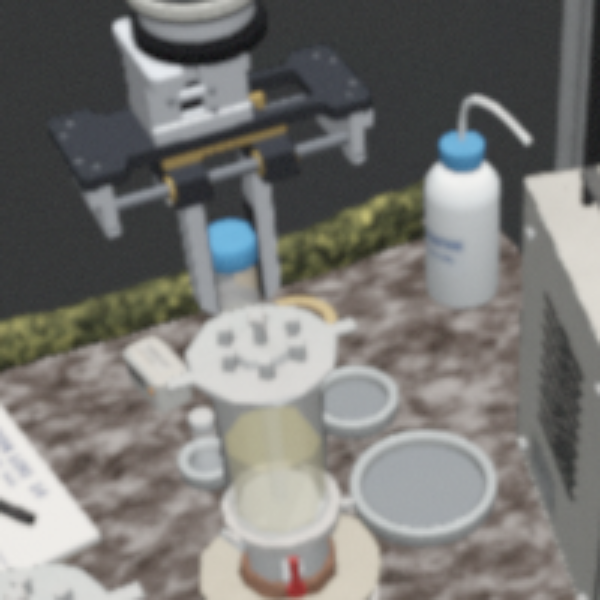

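View pics/top10.png

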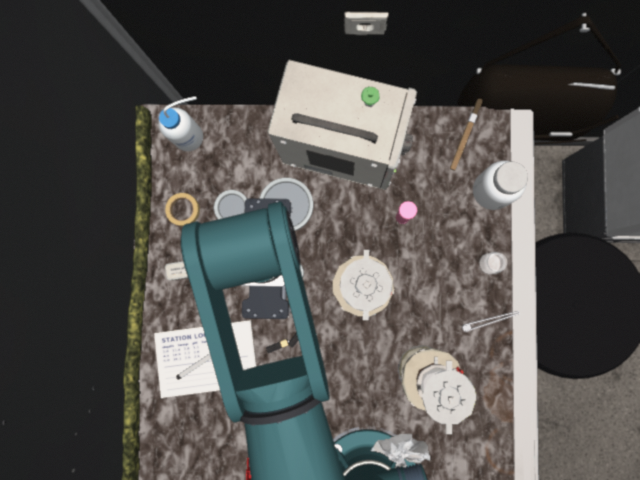

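>>> {"fn": "play_rows", "kwargs": {"steps": [{"x": -0.005, "y": 0, "z": -0.05, "rx": 0, "ry": 0, "rz": 0, "hand": 0.02}, {"x": -0.005, "y": 0, "z": -0.05, "rx": 0, "ry": 0, "rz": 0, "hand": 0.02}, {"x": 0, "y": 0, "z": -0.05, "rx": 0, "ry": 0, "rz": 0, "hand": 0.02}, {"x": 0, "y": 0, "z": 0, "rx": 0, "ry": 0, "rz": 0, "hand": 0.02}, {"x": 0, "y": 0, "z": 0, "rx": 0, "ry": 0, "rz": 0, "hand": 0.02}, {"x": 0, "y": 0, "z": 0, "rx": 0, "ry": 0, "rz": 0, "hand": 0.02}, {"x": 0, "y": 0, "z": 0, "rx": 0, "ry": 0, "rz": 0, "hand": 0.02}]}}

```text
time: 15.6
tool_pos: [0.4226, 0.1685, 0.1048]
ee_rot: [-1.57, -0.004, -0.0]
wrist_force: [-0.2, 1.0, -1.0]
width: 0.0292
```

```bash
python3 arm.py 11|head -1; python3 - <<'E'
from h import *
s=np.load('scene11.npz')['color']; save('c11.png',cv2.resize(s[100:260,180:340],(600,600)))
E
```

```text
{'time': np.float64(15.6), 'joint_positions': array([ 0.255, -0.087,  1.746, -0.   ,  1.478,  0.255]), 'tool_pos': array([0.423, 0.168, 0.105]), 'ee_rot': array([-1.57 , -0.004, -0.   ]), 'wrist_force': array([-0.156,  0.95 , -1.043]), 'wrist_torque': array([-0.045, -0.035, -0.061]), 'width': np.float64(0.029)}
```

View pics/c11.png

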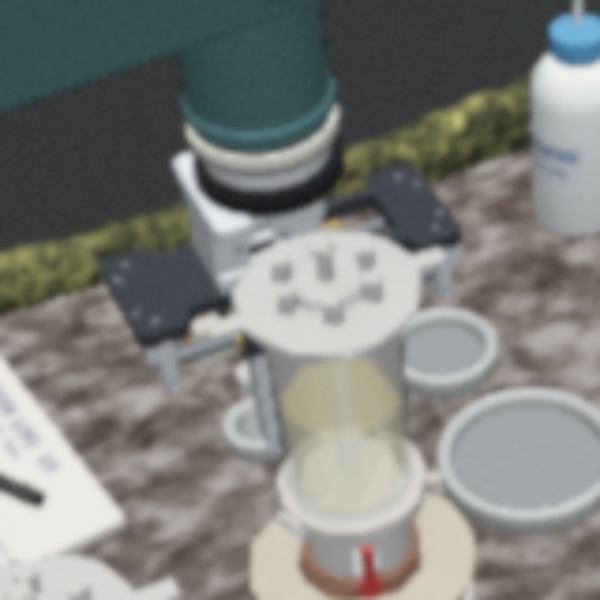

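>>> {"fn": "play_rows", "kwargs": {"steps": [{"x": 0, "y": 0, "z": -0.01, "rx": 0, "ry": 0, "rz": 0, "hand": 0.02}, {"x": 0, "y": 0, "z": -0.01, "rx": 0, "ry": 0, "rz": 0, "hand": 0.02}, {"x": 0, "y": 0, "z": -0.009, "rx": 0, "ry": 0, "rz": 0, "hand": 0.02}, {"x": 0, "y": 0, "z": 0, "rx": 0, "ry": 0, "rz": 0, "hand": 0.02}, {"x": 0, "y": 0, "z": 0, "rx": 0, "ry": 0, "rz": 0, "hand": 0.02}]}}

```text
time: 16.32
tool_pos: [0.4213, 0.1681, 0.0737]
ee_rot: [-1.571, -0.001, 0.0]
wrist_force: [-0.6, -0.7, 3.1]
width: 0.0298
```

>>> {"fn": "play_rows", "kwargs": {"steps": [{"x": 0, "y": 0, "z": 0, "rx": 0, "ry": 0, "rz": 0, "hand": 0.035}, {"x": 0, "y": 0, "z": 0, "rx": 0, "ry": 0, "rz": 0, "hand": 0.065}, {"x": 0, "y": 0, "z": 0, "rx": 0, "ry": 0, "rz": 0, "hand": 0.065}, {"x": 0, "y": 0, "z": 0.02, "rx": 0, "ry": 0, "rz": 0, "hand": 0.065}, {"x": 0, "y": 0, "z": 0.05, "rx": 0, "ry": 0, "rz": 0, "hand": 0.065}, {"x": 0, "y": 0, "z": 0.06, "rx": 0, "ry": 0, "rz": 0, "hand": 0.065}, {"x": 0, "y": 0, "z": 0.06, "rx": 0, "ry": 0, "rz": 0, "hand": 0.065}, {"x": 0.04, "y": 0, "z": 0.06, "rx": 0, "ry": 0, "rz": 0, "hand": 0.065}]}}

```text
time: 17.32
tool_pos: [0.4552, 0.1684, 0.3192]
ee_rot: [-1.57, -0.004, 0.001]
wrist_force: [0.7, 0.2, 0.1]
width: 0.0649
```

>>> {"fn": "play_rows", "kwargs": {"steps": [{"x": 0.05, "y": -0.03, "z": 0.04, "rx": 0, "ry": 0, "rz": 0, "hand": 0.065}, {"x": 0.015, "y": -0.05, "z": 0, "rx": 0, "ry": 0, "rz": 0, "hand": 0.065}, {"x": 0, "y": -0.06, "z": 0, "rx": 0, "ry": 0, "rz": 0, "hand": 0.065}, {"x": 0, "y": -0.06, "z": 0, "rx": 0, "ry": 0, "rz": 0, "hand": 0.065}, {"x": 0, "y": -0.06, "z": 0, "rx": 0, "ry": 0, "rz": 0, "hand": 0.065}, {"x": -0.025, "y": -0.05, "z": 0, "rx": 0, "ry": 0, "rz": 0, "hand": 0.065}, {"x": -0.025, "y": -0.05, "z": -0.03, "rx": 0, "ry": 0, "rz": 0, "hand": 0.065}, {"x": -0.025, "y": -0.05, "z": -0.05, "rx": 0, "ry": 0, "rz": 0, "hand": 0.065}]}}

```text
time: 18.32
tool_pos: [0.4441, -0.2316, 0.28]
ee_rot: [-1.573, -0.003, -0.001]
wrist_force: [1.0, 0.0, -0.2]
width: 0.0653
```

```bash
python3 arm.py 12|head -1; python3 - <<'E'
from h import *
s=np.load('scene12.npz')['color']; t=np.load('top12.npz')['color']
save('c12.png',np.hstack([cv2.resize(s[130:250,210:330],(400,400)),cv2.resize(t[200:320,220:340],(400,400))]))
W=pts(dict(np.load('top12.npz'))); m=(W[...,2]>.11)&(W[...,2]<.14)&(W[...,0]>.38)&(W[...,0]<.47)&(W[...,1]>.12)&(W[...,1]<.22)
print(m.sum(),W[m].min(0),W[m].max(0),np.median(W[m],0))
save('c12b.png',cv2.resize(s[330:430,330:430],(600,600)))
E
```

```text
{'time': np.float64(18.325), 'joint_positions': array([-0.594, -0.028,  1.343, -0.   ,  1.823, -0.593]), 'tool_pos': array([ 0.444, -0.232,  0.28 ]), 'ee_rot': array([-1.573e+00, -3.000e-03, -1.000e-03]), 'wrist_force': array([ 1.027,  0.023, -0.214]), 'wrist_torque': array([ 0.034, -0.118,  0.017]), 'width': np.float64(0.065)}
266 [0.40484628 0.15130391 0.11011447] [0.43926193 0.18533282 0.1289175 ] [0.42197025 0.16766764 0.12328227]
```

View pics/c12.png

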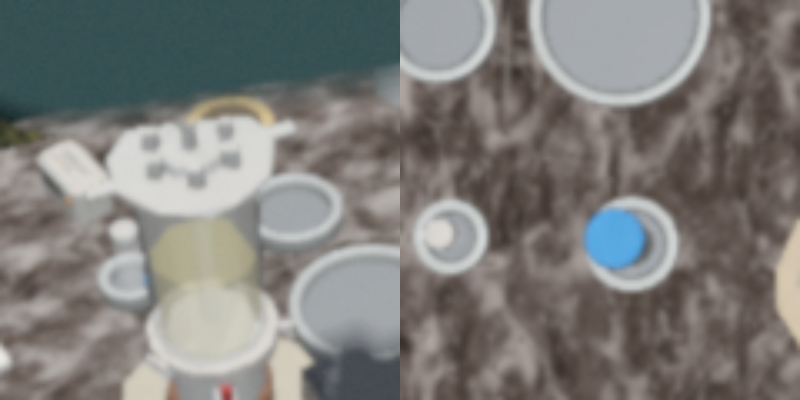

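View pics/c12b.png

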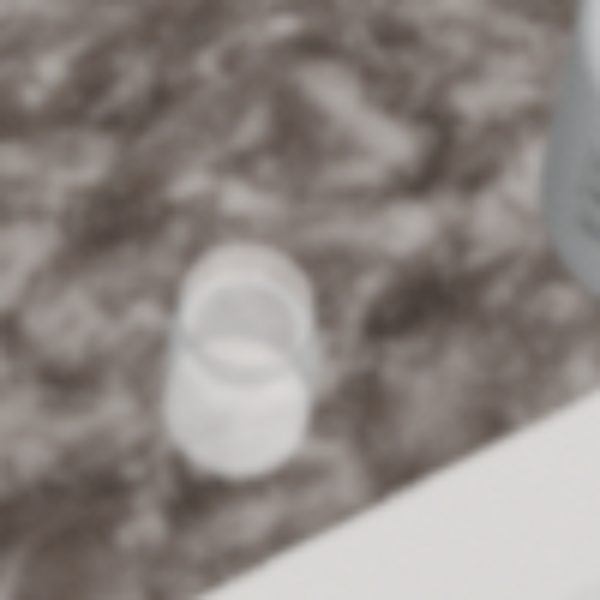

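View pics/scene12.png

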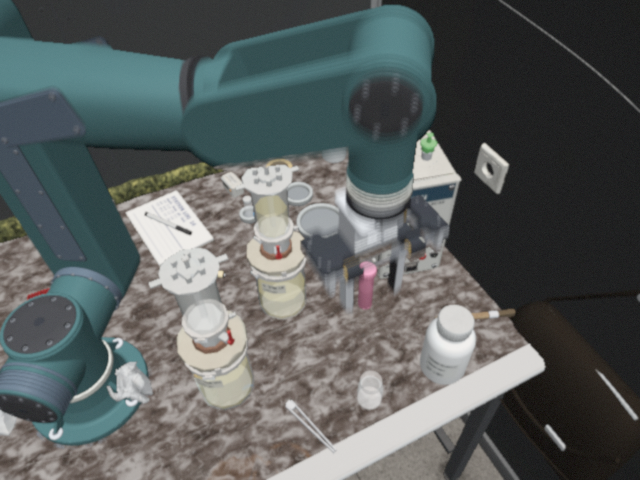

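```bash
python3 - <<'E'
from h import *
s=dict(np.load('scene0.npz')); t=dict(np.load('top0.npz'))
print(ray(s,370,400.7,0),ray(s,371.3,378.5,.067))
W=pts(t)
im=t['color']; save('c13.png',cv2.resize(im[235:290,460:530],(763,600),interpolation=cv2.INTER_CUBIC))
m=(W[...,2]>.04)&(W[...,2]<.08)&(W[...,0]>.4)&(W[...,0]<.5)&(W[...,1]>-.3)&(W[...,1]<-.2)
v,u=np.where(m); print(u.min(),u.max(),v.min(),v.max())
for vv in range(250,276,4): print(vv,[ (int(1000*W[vv,uu,1]),int(1000*W[vv,uu,2])) for uu in range(474,512,3)])
E
```

```text
[ 4.47836633e-01 -2.58113799e-01  1.11022302e-16] [ 0.45136247 -0.2497127   0.067     ]
483 506 252 273
250 [(-217, 3), (-224, 1), (-230, 0), (-237, 0), (-243, 2), (-249, 2), (-255, 2), (-262, 0), (-268, 0), (-275, -2), (-279, 4), (-286, 4), (-292, 2)]
254 [(-218, 0), (-223, 4), (-229, 5), (-238, -4), (-235, 36), (-238, 48), (-239, 70), (-246, 64), (-251, 69), (-257, 69), (-279, 4), (-288, -3), (-293, 0)]
258 [(-219, -3), (-224, 1), (-230, 3), (-230, 31), (-233, 44), (-233, 68), (-239, 67), (-246, 63), (-252, 64), (-257, 67), (-262, 71), (-287, 0), (-293, 0)]
262 [(-218, 0), (-224, 0), (-228, 13), (-227, 42), (-232, 47), (-234, 63), (-239, 67), (-246, 66), (-251, 67), (-257, 67), (-262, 71), (-288, -4), (-294, -2)]
266 [(-217, 2), (-225, -4), (-229, 5), (-228, 37), (-233, 45), (-234, 66), (-239, 69), (-246, 65), (-252, 65), (-257, 69), (-263, 66), (-287, -1), (-293, 0)]
270 [(-217, 2), (-224, 2), (-230, 0), (-234, 12), (-235, 35), (-238, 47), (-240, 62), (-245, 67), (-251, 66), (-257, 67), (-279, 4), (-286, 0), (-292, 0)]
274 [(-217, 1), (-225, -4), (-230, 2), (-237, -1), (-242, 2), (-249, 1), (-255, 0), (-261, 1), (-268, -1), (-275, -2), (-281, -4), (-286, 0), (-292, 1)]
```

View pics/c13.png

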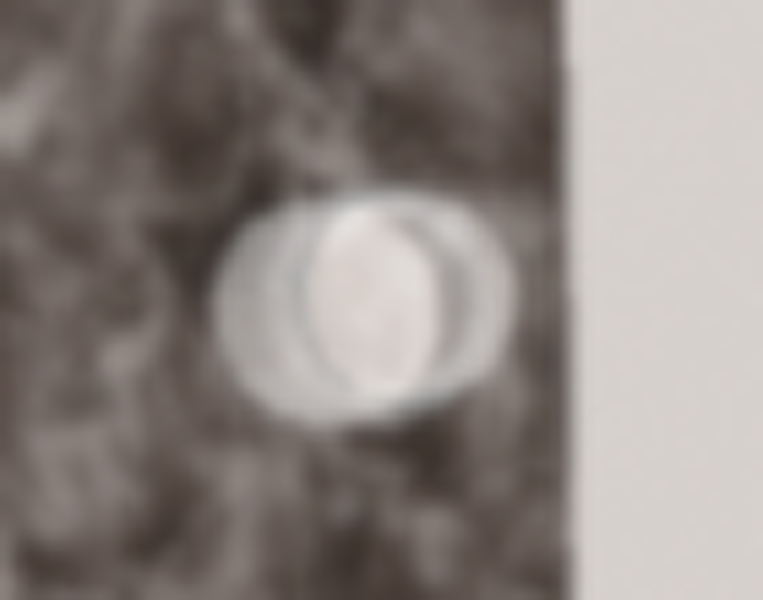

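The scene view and the depth mask both put the pot at (.449,-.2497). My first ray had picked the lit patch instead of the cap centre.

>>> {"fn": "play_rows", "kwargs": {"steps": [{"x": 0.002, "y": -0.009, "z": -0.05, "rx": 0, "ry": 0, "rz": 0, "hand": 0.07}, {"x": 0.002, "y": -0.009, "z": -0.06, "rx": 0, "ry": 0, "rz": 0, "hand": 0.07}, {"x": 0, "y": 0, "z": -0.05, "rx": 0, "ry": 0, "rz": 0, "hand": 0.07}, {"x": 0, "y": 0, "z": 0, "rx": 0, "ry": 0, "rz": 0, "hand": 0.07}, {"x": 0, "y": 0, "z": 0, "rx": 0, "ry": 0, "rz": 0, "hand": 0.07}, {"x": 0, "y": 0, "z": 0, "rx": 0, "ry": 0, "rz": 0, "hand": 0.07}]}}

```text
time: 19.18
tool_pos: [0.4506, -0.2484, 0.1234]
ee_rot: [-1.575, -0.006, 0.001]
wrist_force: [0.0, -0.8, -0.1]
width: 0.0702
```

>>> {"fn": "play_rows", "kwargs": {"steps": [{"x": -0.001, "y": -0.0015, "z": -0.04, "rx": 0, "ry": 0, "rz": 0, "hand": 0.07}, {"x": 0, "y": 0, "z": -0.03, "rx": 0, "ry": 0, "rz": 0, "hand": 0.07}, {"x": 0, "y": 0, "z": -0.026, "rx": 0, "ry": 0, "rz": 0, "hand": 0.07}, {"x": 0, "y": 0, "z": 0, "rx": 0, "ry": 0, "rz": 0, "hand": 0.07}, {"x": 0, "y": 0, "z": 0, "rx": 0, "ry": 0, "rz": 0, "hand": 0.07}]}}

```text
time: 19.8
tool_pos: [0.4491, -0.2499, 0.0261]
ee_rot: [-1.573, -0.004, 0.0]
wrist_force: [0.5, -0.1, 0.0]
width: 0.07
```

```bash
python3 arm.py 14|head -1; python3 - <<'E'
from h import *
s=np.load('scene14.npz')['color']; save('c14.png',cv2.resize(s[300:440,300:440],(600,600)))
E
```

```text
{'time': np.float64(19.8), 'joint_positions': array([-0.618,  0.112,  1.71 ,  0.   ,  1.315, -0.618]), 'tool_pos': array([ 0.449, -0.25 ,  0.026]), 'ee_rot': array([-1.573, -0.004,  0.   ]), 'wrist_force': array([ 0.506, -0.113,  0.023]), 'wrist_torque': array([-0.005, -0.132,  0.   ]), 'width': np.float64(0.07)}
```

View pics/c14.png

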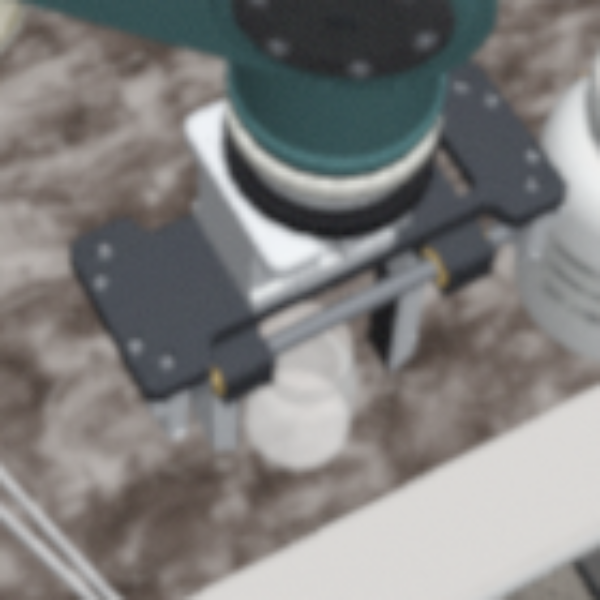

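>>> {"fn": "play_rows", "kwargs": {"steps": [{"x": 0, "y": 0, "z": 0, "rx": 0, "ry": 0, "rz": 0, "hand": 0.05}, {"x": 0, "y": 0, "z": 0, "rx": 0, "ry": 0, "rz": 0, "hand": 0.035}, {"x": 0, "y": 0, "z": 0, "rx": 0, "ry": 0, "rz": 0, "hand": 0.035}, {"x": 0, "y": 0, "z": 0, "rx": 0, "ry": 0, "rz": 0, "hand": 0.035}]}}

```text
time: 20.4
tool_pos: [0.4476, -0.2489, 0.0239]
ee_rot: [-1.571, -0.0, -0.0]
wrist_force: [0.4, 1.1, 1.3]
width: 0.0447
```

>>> {"fn": "play_rows", "kwargs": {"steps": [{"x": 0, "y": 0, "z": 0.03, "rx": 0, "ry": 0, "rz": 0, "hand": 0.035}, {"x": 0, "y": 0, "z": 0.06, "rx": 0, "ry": 0, "rz": 0, "hand": 0.035}, {"x": 0, "y": 0.01, "z": 0.06, "rx": 0, "ry": 0, "rz": 0, "hand": 0.035}, {"x": 0.02, "y": 0.02, "z": 0.06, "rx": 0, "ry": 0, "rz": 0, "hand": 0.035}, {"x": 0.02, "y": 0.04, "z": 0.06, "rx": 0, "ry": 0, "rz": 0, "hand": 0.035}, {"x": 0.02, "y": 0.05, "z": 0.06, "rx": 0, "ry": 0, "rz": 0, "hand": 0.035}, {"x": 0.018, "y": 0.05, "z": 0.02, "rx": 0, "ry": 0, "rz": 0, "hand": 0.035}, {"x": 0, "y": 0.05, "z": 0, "rx": 0, "ry": 0, "rz": 0, "hand": 0.035}]}}

```text
time: 21.4
tool_pos: [0.5179, -0.0465, 0.3485]
ee_rot: [-1.571, -0.004, -0.0]
wrist_force: [0.1, 0.6, -0.8]
width: 0.0444
```

>>> {"fn": "play_rows", "kwargs": {"steps": [{"x": 0, "y": 0.05, "z": 0, "rx": 0, "ry": 0, "rz": 0, "hand": 0.035}, {"x": 0, "y": 0.05, "z": 0, "rx": 0, "ry": 0, "rz": 0, "hand": 0.035}, {"x": 0, "y": 0.05, "z": 0, "rx": 0, "ry": 0, "rz": 0, "hand": 0.035}, {"x": 0, "y": 0.05, "z": 0, "rx": 0, "ry": 0, "rz": 0, "hand": 0.035}, {"x": 0, "y": 0.05, "z": 0, "rx": 0, "ry": 0, "rz": 0, "hand": 0.035}, {"x": 0.01, "y": 0.05, "z": -0.03, "rx": 0, "ry": 0, "rz": 0, "hand": 0.035}, {"x": 0.02, "y": 0.023, "z": -0.05, "rx": 0, "ry": 0, "rz": 0, "hand": 0.035}, {"x": 0, "y": 0, "z": -0.05, "rx": 0, "ry": 0, "rz": 0, "hand": 0.035}]}}

```text
time: 22.4
tool_pos: [0.5469, 0.2771, 0.214]
ee_rot: [-1.571, 0.001, 0.002]
wrist_force: [-0.2, 0.8, -0.1]
width: 0.0443
```

>>> {"fn": "play_rows", "kwargs": {"steps": [{"x": 0, "y": 0, "z": -0.05, "rx": 0, "ry": 0, "rz": 0, "hand": 0.035}, {"x": 0, "y": 0, "z": 0, "rx": 0, "ry": 0, "rz": 0, "hand": 0.035}, {"x": 0, "y": 0, "z": 0, "rx": 0, "ry": 0, "rz": 0, "hand": 0.035}, {"x": 0, "y": 0, "z": 0, "rx": 0, "ry": 0, "rz": 0, "hand": 0.035}]}}

```text
time: 22.9
tool_pos: [0.5484, 0.2758, 0.1709]
ee_rot: [-1.568, -0.006, -0.0]
wrist_force: [0.7, -0.5, 0.0]
width: 0.0446
```

```bash
python3 arm.py 15|head -1; python3 - <<'E'
from h import *
s=np.load('scene15.npz')['color']; save('c15.png',cv2.resize(s[60:240,200:380],(600,600)))
E
```

```text
{'time': np.float64(22.9), 'joint_positions': array([ 0.374,  0.233,  1.273, -0.   ,  1.629,  0.374]), 'tool_pos': array([0.548, 0.276, 0.171]), 'ee_rot': array([-1.568, -0.006, -0.   ]), 'wrist_force': array([ 0.743, -0.52 ,  0.024]), 'wrist_torque': array([-0.035, -0.066, -0.031]), 'width': np.float64(0.045)}
```

View pics/c15.png

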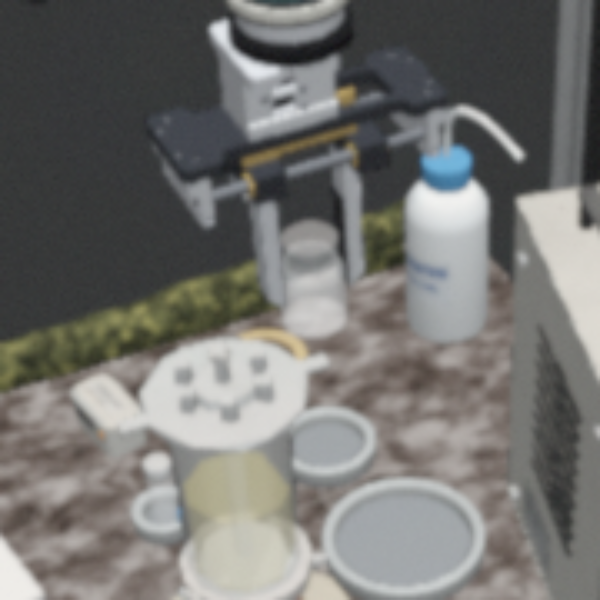

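>>> {"fn": "play_rows", "kwargs": {"steps": [{"x": 0.0055, "y": 0.009, "z": -0.05, "rx": 0, "ry": 0, "rz": 0, "hand": 0.035}, {"x": 0.0055, "y": 0.0095, "z": -0.05, "rx": 0, "ry": 0, "rz": 0, "hand": 0.035}, {"x": 0, "y": 0, "z": -0.015, "rx": 0, "ry": 0, "rz": 0, "hand": 0.035}, {"x": 0, "y": 0, "z": 0, "rx": 0, "ry": 0, "rz": 0, "hand": 0.035}, {"x": 0, "y": 0, "z": 0, "rx": 0, "ry": 0, "rz": 0, "hand": 0.035}, {"x": 0, "y": 0, "z": 0, "rx": 0, "ry": 0, "rz": 0, "hand": 0.035}, {"x": 0, "y": 0, "z": 0, "rx": 0, "ry": 0, "rz": 0, "hand": 0.035}]}}

```text
time: 23.88
tool_pos: [0.5584, 0.2939, 0.0535]
ee_rot: [-1.57, -0.003, -0.0]
wrist_force: [0.6, -0.2, -0.9]
width: 0.0443
```

```bash
python3 arm.py 16|head -1; python3 - <<'E'
from h import *
s=np.load('scene16.npz')['color']; save('c16.png',cv2.resize(s[100:240,220:360],(600,600)))
E
```

```text
{'time': np.float64(23.875), 'joint_positions': array([ 0.395,  0.335,  1.382, -0.   ,  1.422,  0.395]), 'tool_pos': array([0.558, 0.294, 0.053]), 'ee_rot': array([-1.57 , -0.003, -0.   ]), 'wrist_force': array([ 0.646, -0.194, -0.917]), 'wrist_torque': array([-0.084, -0.023,  0.04 ]), 'width': np.float64(0.044)}
```

View pics/c16.png

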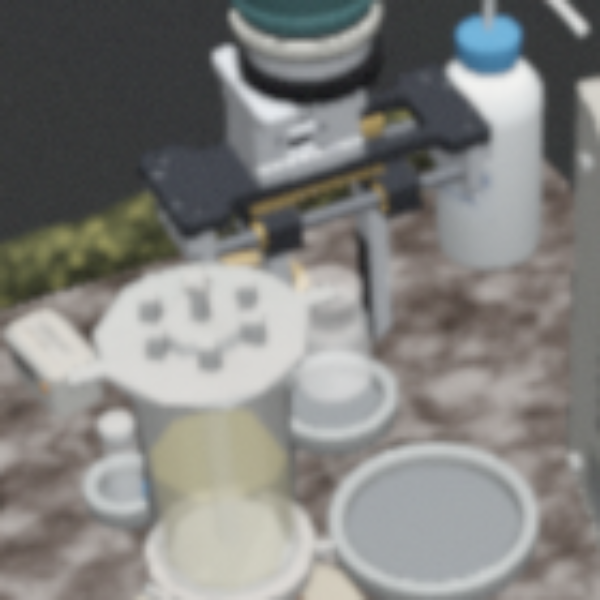

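>>> {"fn": "play_rows", "kwargs": {"steps": [{"x": 0.0005, "y": 0, "z": -0.01, "rx": 0, "ry": 0, "rz": 0, "hand": 0.035}, {"x": 0, "y": 0, "z": -0.008, "rx": 0, "ry": 0, "rz": 0, "hand": 0.035}, {"x": 0, "y": 0, "z": -0.004, "rx": 0, "ry": 0, "rz": 0, "hand": 0.035}, {"x": 0, "y": 0, "z": 0, "rx": 0, "ry": 0, "rz": 0, "hand": 0.035}, {"x": 0, "y": 0, "z": 0, "rx": 0, "ry": 0, "rz": 0, "hand": 0.035}]}}

```text
time: 24.6
tool_pos: [0.5576, 0.2936, 0.0299]
ee_rot: [-1.571, 0.001, 0.0]
wrist_force: [-2.3, -1.5, 2.8]
width: 0.0446
```

>>> {"fn": "play_rows", "kwargs": {"steps": [{"x": 0, "y": 0, "z": 0, "rx": 0, "ry": 0, "rz": 0, "hand": 0.052}, {"x": 0, "y": 0, "z": 0, "rx": 0, "ry": 0, "rz": 0, "hand": 0.075}, {"x": 0, "y": 0, "z": 0, "rx": 0, "ry": 0, "rz": 0, "hand": 0.075}, {"x": 0, "y": 0, "z": 0.02, "rx": 0, "ry": 0, "rz": 0, "hand": 0.075}, {"x": 0, "y": 0, "z": 0.05, "rx": 0, "ry": 0, "rz": 0, "hand": 0.075}, {"x": 0, "y": 0, "z": 0.06, "rx": 0, "ry": 0, "rz": 0, "hand": 0.075}, {"x": 0, "y": 0, "z": 0.06, "rx": 0, "ry": 0, "rz": 0, "hand": 0.075}, {"x": -0.01, "y": 0, "z": 0.06, "rx": 0, "ry": 0, "rz": -0.17, "hand": 0.085}]}}

```text
time: 25.6
tool_pos: [0.5481, 0.2935, 0.2835]
ee_rot: [-1.57, -0.002, -0.175]
wrist_force: [1.0, -0.5, 0.3]
width: 0.0819
```

>>> {"fn": "play_rows", "kwargs": {"steps": [{"x": -0.01, "y": -0.05, "z": 0.06, "rx": 0, "ry": 0, "rz": -0.175, "hand": 0.085}, {"x": -0.01, "y": -0.05, "z": 0.02, "rx": 0, "ry": 0, "rz": -0.175, "hand": 0.085}, {"x": -0.005, "y": -0.05, "z": 0, "rx": 0, "ry": 0, "rz": -0.175, "hand": 0.085}, {"x": 0, "y": -0.05, "z": 0, "rx": 0, "ry": 0, "rz": -0.175, "hand": 0.085}, {"x": 0, "y": -0.05, "z": 0, "rx": 0, "ry": 0, "rz": -0.175, "hand": 0.085}, {"x": 0, "y": -0.05, "z": 0, "rx": 0, "ry": 0, "rz": -0.175, "hand": 0.085}, {"x": 0, "y": -0.05, "z": 0, "rx": 0, "ry": 0, "rz": -0.175, "hand": 0.085}, {"x": 0, "y": -0.05, "z": 0, "rx": 0, "ry": 0, "rz": -0.176, "hand": 0.085}]}}

```text
time: 26.6
tool_pos: [0.5248, -0.0975, 0.3495]
ee_rot: [-1.568, -0.001, -1.577]
wrist_force: [0.6, 0.3, 0.6]
width: 0.0851
```

>>> {"fn": "play_rows", "kwargs": {"steps": [{"x": 0.015, "y": -0.05, "z": 0, "rx": 0, "ry": 0, "rz": 0, "hand": 0.085}, {"x": 0.03, "y": -0.05, "z": -0.02, "rx": 0, "ry": 0, "rz": 0, "hand": 0.085}, {"x": 0.03, "y": -0.04, "z": -0.05, "rx": 0, "ry": 0, "rz": 0, "hand": 0.085}, {"x": 0, "y": 0, "z": 0, "rx": 0, "ry": 0, "rz": 0, "hand": 0.085}, {"x": 0, "y": 0, "z": 0, "rx": 0, "ry": 0, "rz": 0, "hand": 0.085}, {"x": 0, "y": 0, "z": 0, "rx": 0, "ry": 0, "rz": 0, "hand": 0.085}]}}

```text
time: 27.35
tool_pos: [0.597, -0.2304, 0.2872]
ee_rot: [-1.566, -0.002, -1.57]
wrist_force: [-0.2, 0.1, 0.7]
width: 0.0849
```

```bash
python3 arm.py 17|head -1; python3 - <<'E'
from h import *
s=np.load('scene17.npz')['color']; t=np.load('top17.npz')['color']
save('c17.png',np.hstack([cv2.resize(s[150:270,220:340],(400,400)),cv2.resize(t[170:290,200:320],(400,400))]))
W=pts(dict(np.load('top17.npz'))); m=(W[...,2]>.06)&(W[...,2]<.1)&(W[...,0]>.5)&(W[...,0]<.6)&(W[...,1]>.25)&(W[...,1]<.34)
print(m.sum(),W[m].min(0),W[m].max(0),np.median(W[m],0))
W=pts(dict(np.load('scene0.npz')));  m=(W[...,2]>.152)&(W[...,2]<.163)&(W[...,0]>.55)&(W[...,0]<.65)&(W[...,1]<-.2)&(W[...,1]>-.31)
print(cv2.minEnclosingCircle(W[m][:,:2].astype(np.float32)))
W=pts(dict(np.load('top0.npz')));  m=(W[...,2]>.152)&(W[...,2]<.163)&(W[...,0]>.55)&(W[...,0]<.65)&(W[...,1]<-.2)&(W[...,1]>-.31)
print(cv2.minEnclosingCircle(W[m][:,:2].astype(np.float32)))
E
```

```text
{'time': np.float64(27.35), 'joint_positions': array([-0.457,  0.29 ,  0.974,  0.   ,  1.872,  1.113]), 'tool_pos': array([ 0.597, -0.23 ,  0.287]), 'ee_rot': array([-1.566, -0.002, -1.57 ]), 'wrist_force': array([-0.192,  0.096,  0.68 ]), 'wrist_torque': array([ 0.025,  0.012, -0.042]), 'width': np.float64(0.085)}
295 [0.53962806 0.2724325  0.06034249] [0.57775086 0.31051681 0.08074655] [0.55817108 0.29101432 0.0726557 ]
((0.6034204959869385, -0.25825855135917664), 0.03069615550339222)
((0.6029828786849976, -0.255842000246048), 0.030164705589413643)
```

View pics/c17.png

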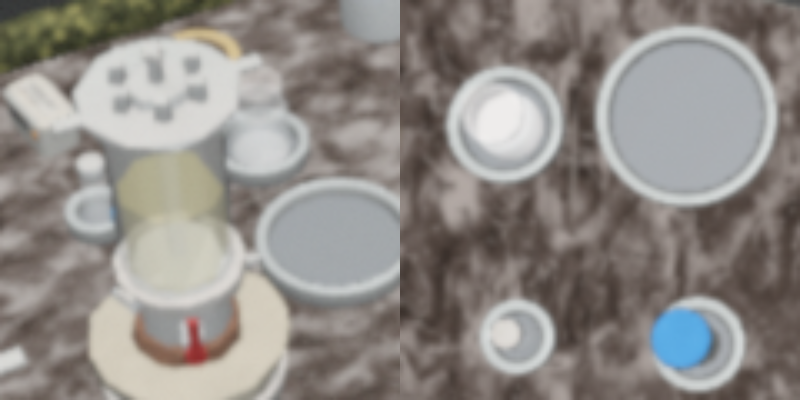

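View pics/scene17.png

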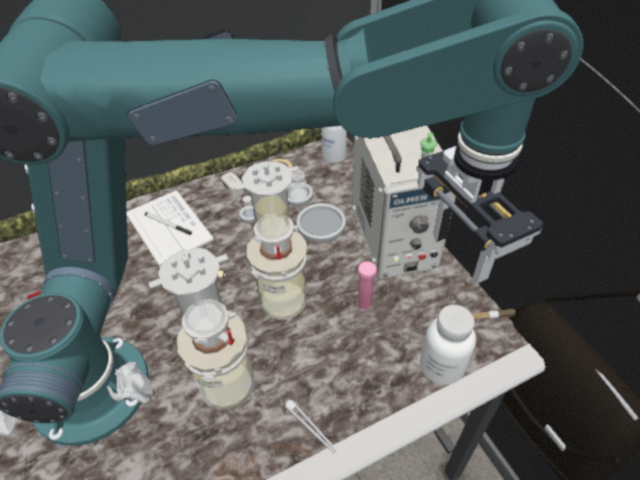

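The pot is in well c, top at about 0.073 m as expected. The bottle is next.

>>> {"fn": "play_rows", "kwargs": {"steps": [{"x": 0.003, "y": -0.013, "z": -0.03, "rx": 0, "ry": 0, "rz": 0, "hand": 0.085}, {"x": 0.003, "y": -0.0135, "z": -0.03, "rx": 0, "ry": 0, "rz": 0, "hand": 0.085}, {"x": 0, "y": 0, "z": -0.03, "rx": 0, "ry": 0, "rz": 0, "hand": 0.085}, {"x": 0, "y": 0, "z": 0, "rx": 0, "ry": 0, "rz": 0, "hand": 0.085}, {"x": 0, "y": 0, "z": 0, "rx": 0, "ry": 0, "rz": 0, "hand": 0.085}, {"x": 0, "y": 0, "z": 0, "rx": 0, "ry": 0, "rz": 0, "hand": 0.085}]}}

```text
time: 28.2
tool_pos: [0.6036, -0.258, 0.1961]
ee_rot: [-1.567, -0.002, -1.571]
wrist_force: [-0.1, -0.2, -0.2]
width: 0.0851
```

```bash
python3 arm.py 18|head -1; python3 - <<'E'
from h import *
s=np.load('scene18.npz')['color']; save('c18.png',cv2.resize(s[220:400,370:550],(600,600)))
E
```

```text
{'time': np.float64(28.2), 'joint_positions': array([-0.49 ,  0.325,  1.108, -0.   ,  1.704,  1.08 ]), 'tool_pos': array([ 0.604, -0.258,  0.196]), 'ee_rot': array([-1.567, -0.002, -1.571]), 'wrist_force': array([-0.068, -0.212, -0.248]), 'wrist_torque': array([ 0.04 , -0.003,  0.036]), 'width': np.float64(0.085)}
```

View pics/c18.png

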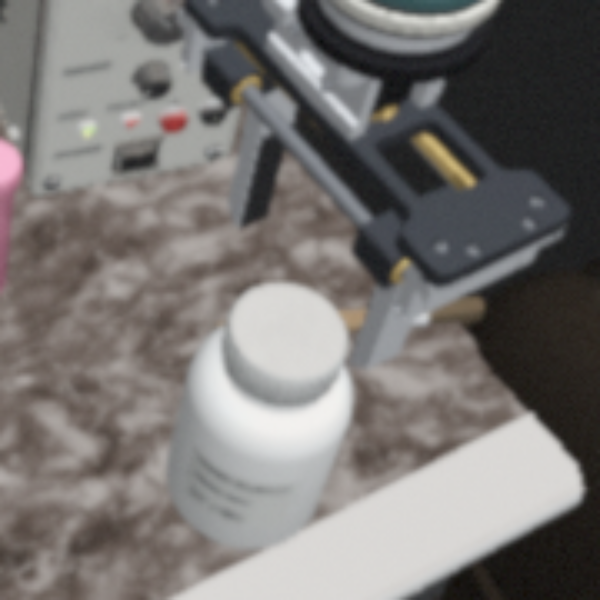

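>>> {"fn": "play_rows", "kwargs": {"steps": [{"x": 0, "y": 0.001, "z": -0.03, "rx": 0, "ry": 0, "rz": 0, "hand": 0.085}, {"x": 0, "y": 0, "z": -0.02, "rx": 0, "ry": 0, "rz": 0, "hand": 0.085}, {"x": 0, "y": 0, "z": -0.01, "rx": 0, "ry": 0, "rz": 0, "hand": 0.085}, {"x": 0, "y": 0, "z": 0, "rx": 0, "ry": 0, "rz": 0, "hand": 0.085}, {"x": 0, "y": 0, "z": 0, "rx": 0, "ry": 0, "rz": 0, "hand": 0.085}]}}

```text
time: 28.92
tool_pos: [0.6033, -0.2572, 0.1347]
ee_rot: [-1.569, -0.001, -1.571]
wrist_force: [-0.1, 0.4, 0.1]
width: 0.0849
```

>>> {"fn": "play_rows", "kwargs": {"steps": [{"x": 0, "y": 0, "z": 0, "rx": 0, "ry": 0, "rz": 0, "hand": 0.065}, {"x": 0, "y": 0, "z": 0, "rx": 0, "ry": 0, "rz": 0, "hand": 0.045}, {"x": 0, "y": 0, "z": 0, "rx": 0, "ry": 0, "rz": 0, "hand": 0.045}, {"x": 0, "y": 0, "z": 0, "rx": 0, "ry": 0, "rz": 0, "hand": 0.045}]}}

```text
time: 29.42
tool_pos: [0.6028, -0.2567, 0.1336]
ee_rot: [-1.57, 0.0, -1.571]
wrist_force: [0.7, 0.8, 1.0]
width: 0.0584
```

>>> {"fn": "play_rows", "kwargs": {"steps": [{"x": 0, "y": 0, "z": 0.015, "rx": 0, "ry": 0, "rz": 0, "hand": 0.045}, {"x": 0, "y": 0, "z": 0.03, "rx": 0, "ry": 0, "rz": 0, "hand": 0.045}, {"x": 0, "y": 0, "z": 0.035, "rx": 0, "ry": 0, "rz": 0, "hand": 0.045}, {"x": 0, "y": 0, "z": 0.035, "rx": 0, "ry": 0, "rz": 0, "hand": 0.045}, {"x": -0.01, "y": 0.01, "z": 0.035, "rx": 0, "ry": 0, "rz": 0, "hand": 0.045}, {"x": -0.015, "y": 0.02, "z": 0.035, "rx": 0, "ry": 0, "rz": 0, "hand": 0.045}, {"x": -0.02, "y": 0.025, "z": 0.035, "rx": 0, "ry": 0, "rz": 0, "hand": 0.045}, {"x": -0.02, "y": 0.025, "z": 0.01, "rx": 0, "ry": 0, "rz": 0, "hand": 0.045}]}}

```text
time: 30.42
tool_pos: [0.5374, -0.1765, 0.3668]
ee_rot: [-1.566, -0.002, -1.571]
wrist_force: [-0.2, 0.1, -4.3]
width: 0.0587
```

```bash
python3 arm.py 19|head -1
```

```text
{'time': np.float64(30.425), 'joint_positions': array([-0.417,  0.147,  0.986, -0.   ,  2.003,  1.154]), 'tool_pos': array([ 0.537, -0.177,  0.367]), 'ee_rot': array([-1.566, -0.002, -1.571]), 'wrist_force': array([-0.168,  0.086, -4.272]), 'wrist_torque': array([ 0.078,  0.028, -0.022]), 'width': np.float64(0.059)}
```

View pics/scene19.png

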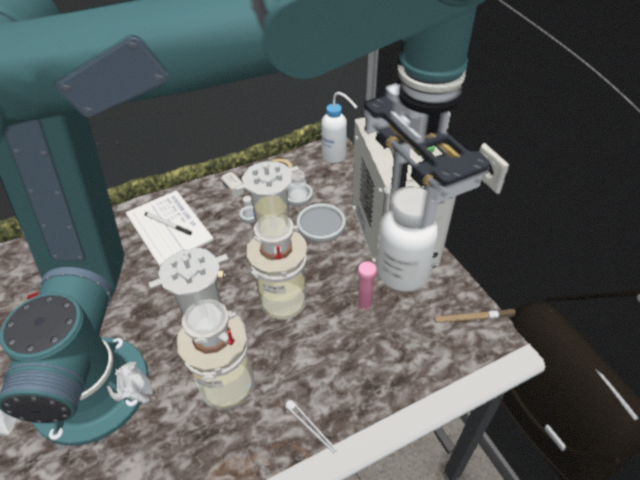

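>>> {"fn": "play_rows", "kwargs": {"steps": [{"x": -0.011, "y": 0.03, "z": 0, "rx": 0, "ry": 0, "rz": 0, "hand": 0.045}, {"x": 0, "y": 0.04, "z": 0, "rx": 0, "ry": 0, "rz": 0, "hand": 0.045}, {"x": 0, "y": 0.04, "z": 0, "rx": 0, "ry": 0, "rz": 0, "hand": 0.045}, {"x": 0, "y": 0.04, "z": 0, "rx": 0, "ry": 0, "rz": 0, "hand": 0.045}, {"x": 0, "y": 0.04, "z": 0, "rx": 0, "ry": 0, "rz": 0, "hand": 0.045}, {"x": 0, "y": 0.04, "z": 0, "rx": 0, "ry": 0, "rz": 0, "hand": 0.045}, {"x": 0, "y": 0.04, "z": 0, "rx": 0, "ry": 0, "rz": 0, "hand": 0.045}, {"x": 0.01, "y": 0.04, "z": 0, "rx": 0, "ry": 0, "rz": 0, "hand": 0.045}]}}

```text
time: 31.52
tool_pos: [0.5367, 0.134, 0.363]
ee_rot: [-1.571, -0.001, -1.572]
wrist_force: [0.1, -0.0, -2.8]
width: 0.0582
```

>>> {"fn": "play_rows", "kwargs": {"steps": [{"x": 0.01, "y": 0.03, "z": 0, "rx": 0, "ry": 0, "rz": 0, "hand": 0.045}, {"x": 0.01, "y": 0.01, "z": -0.01, "rx": 0, "ry": 0, "rz": 0, "hand": 0.045}, {"x": 0.005, "y": 0, "z": -0.03, "rx": 0, "ry": 0, "rz": 0, "hand": 0.045}, {"x": 0, "y": 0, "z": -0.03, "rx": 0, "ry": 0, "rz": 0, "hand": 0.045}, {"x": 0, "y": 0, "z": -0.03, "rx": 0, "ry": 0, "rz": 0, "hand": 0.045}, {"x": 0, "y": 0, "z": 0, "rx": 0, "ry": 0, "rz": 0, "hand": 0.045}, {"x": 0, "y": 0, "z": 0, "rx": 0, "ry": 0, "rz": 0, "hand": 0.045}, {"x": 0, "y": 0, "z": 0, "rx": 0, "ry": 0, "rz": 0, "hand": 0.045}]}}

```text
time: 32.52
tool_pos: [0.5626, 0.1729, 0.2654]
ee_rot: [-1.567, 0.0, -1.571]
wrist_force: [-0.6, 0.8, -2.5]
width: 0.0586
```

```bash
python3 arm.py 20|head -1
```

```text
{'time': np.float64(32.525), 'joint_positions': array([ 0.202,  0.168,  1.163, -0.   ,  1.807,  1.773]), 'tool_pos': array([0.563, 0.173, 0.265]), 'ee_rot': array([-1.567,  0.   , -1.571]), 'wrist_force': array([-0.641,  0.773, -2.524]), 'wrist_torque': array([0.054, 0.021, 0.045]), 'width': np.float64(0.059)}
```

View pics/scene20.png

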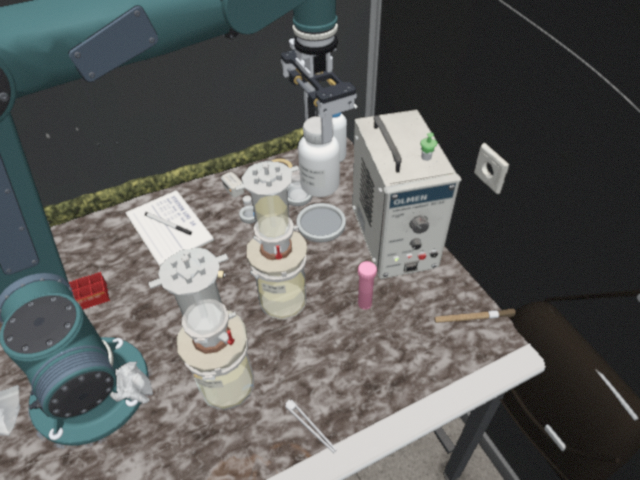

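View pics/top20.png

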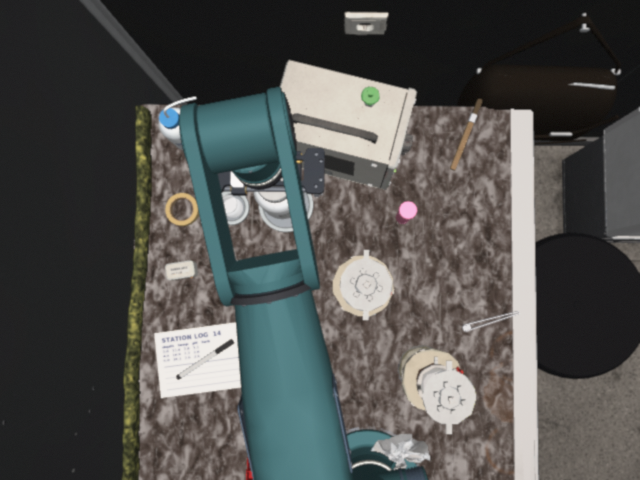

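```bash
python3 - <<'E'
from h import *
W=pts(dict(np.load('top0.npz')))
m=(W[...,2]>.2)&(W[...,2]<.35)&(W[...,0]>.5)
for y in np.arange(-.06,.22,.03):
    k=m&(abs(W[...,1]-y)<.01)
    if k.any(): print(round(y,2),np.percentile(W[k][:,0],1).round(3),W[k][:,2].max().round(3))
E
```

```text
-0.06 0.674 0.271
-0.03 0.598 0.274
0.0 0.605 0.321
0.03 0.613 0.304
0.06 0.619 0.301
0.09 0.627 0.301
0.12 0.634 0.301
0.15 0.643 0.297
0.18 0.65 0.269
0.21 0.899 0.251
```

>>> {"fn": "play_rows", "kwargs": {"steps": [{"x": 0.0025, "y": 0.005, "z": -0.03, "rx": 0, "ry": 0, "rz": 0, "hand": 0.045}, {"x": 0, "y": 0, "z": -0.03, "rx": 0, "ry": 0, "rz": 0, "hand": 0.045}, {"x": 0, "y": 0, "z": -0.03, "rx": 0, "ry": 0, "rz": 0, "hand": 0.045}, {"x": 0, "y": 0, "z": -0.01, "rx": 0, "ry": 0, "rz": 0, "hand": 0.045}, {"x": 0, "y": 0, "z": 0, "rx": 0, "ry": 0, "rz": 0, "hand": 0.045}, {"x": 0, "y": 0, "z": 0, "rx": 0, "ry": 0, "rz": 0, "hand": 0.045}, {"x": 0, "y": 0, "z": 0, "rx": 0, "ry": 0, "rz": 0, "hand": 0.045}]}}

```text
time: 33.5
tool_pos: [0.565, 0.1783, 0.1651]
ee_rot: [-1.568, 0.001, -1.571]
wrist_force: [-0.2, 0.5, -3.4]
width: 0.0583
```

```bash
python3 arm.py 21|head -1; python3 - <<'E'
from h import *
s=np.load('scene21.npz')['color']; save('c21.png',cv2.resize(s[100:260,240:400],(600,600)))
E
```

```text
{'time': np.float64(33.5), 'joint_positions': array([ 0.21 ,  0.19 ,  1.335, -0.   ,  1.613,  1.781]), 'tool_pos': array([0.565, 0.178, 0.165]), 'ee_rot': array([-1.568e+00,  1.000e-03, -1.571e+00]), 'wrist_force': array([-0.225,  0.48 , -3.412]), 'wrist_torque': array([-0.007, -0.018, -0.031]), 'width': np.float64(0.058)}
```

View pics/c21.png

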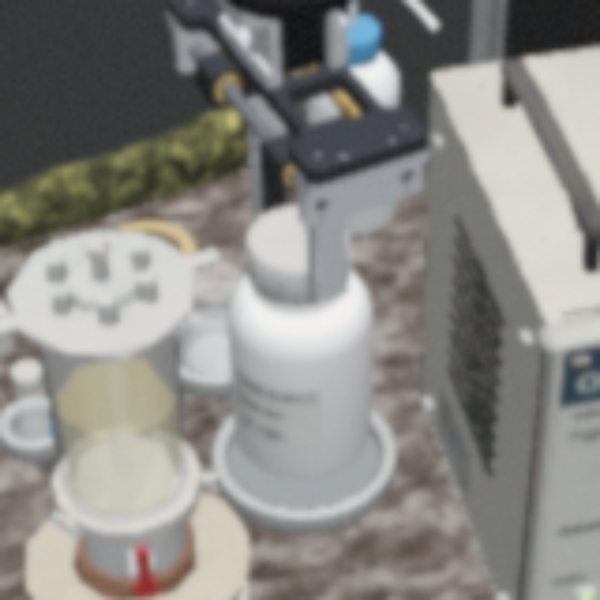

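>>> {"fn": "play_rows", "kwargs": {"steps": [{"x": 0, "y": 0, "z": -0.01, "rx": 0, "ry": 0, "rz": 0, "hand": 0.045}, {"x": 0, "y": 0, "z": -0.008, "rx": 0, "ry": 0, "rz": 0, "hand": 0.045}, {"x": 0, "y": 0, "z": -0.005, "rx": 0, "ry": 0, "rz": 0, "hand": 0.045}, {"x": 0, "y": 0, "z": 0, "rx": 0, "ry": 0, "rz": 0, "hand": 0.045}, {"x": 0, "y": 0, "z": 0, "rx": 0, "ry": 0, "rz": 0, "hand": 0.045}]}}

```text
time: 34.22
tool_pos: [0.5641, 0.1781, 0.14]
ee_rot: [-1.571, -0.0, -1.571]
wrist_force: [-0.9, -0.1, -3.4]
width: 0.0583
```

>>> {"fn": "play_rows", "kwargs": {"steps": [{"x": 0, "y": 0, "z": -0.001, "rx": 0, "ry": 0, "rz": 0, "hand": 0.045}, {"x": 0, "y": 0, "z": 0, "rx": 0, "ry": 0, "rz": 0, "hand": 0.045}]}}

```text
time: 34.48
tool_pos: [0.5643, 0.1782, 0.1397]
ee_rot: [-1.57, 0.0, -1.571]
wrist_force: [-0.3, 0.2, -1.6]
width: 0.0582
```

Part of the bottle's weight is now on the floor of the well, so I'll release it.

>>> {"fn": "play_rows", "kwargs": {"steps": [{"x": 0, "y": 0, "z": -0.0005, "rx": 0, "ry": 0, "rz": 0, "hand": 0.045}, {"x": 0, "y": 0, "z": 0, "rx": 0, "ry": 0, "rz": 0, "hand": 0.065}, {"x": 0, "y": 0, "z": 0, "rx": 0, "ry": 0, "rz": 0, "hand": 0.085}, {"x": 0, "y": 0, "z": 0, "rx": 0, "ry": 0, "rz": 0, "hand": 0.085}, {"x": 0, "y": 0, "z": 0.03, "rx": 0, "ry": 0, "rz": 0, "hand": 0.085}, {"x": 0, "y": 0, "z": 0.06, "rx": 0, "ry": 0, "rz": 0, "hand": 0.085}, {"x": 0, "y": 0, "z": 0.06, "rx": 0, "ry": 0, "rz": 0, "hand": 0.085}, {"x": -0.02, "y": 0, "z": 0.06, "rx": 0, "ry": 0, "rz": 0, "hand": 0.085}]}}

```text
time: 35.48
tool_pos: [0.5446, 0.1779, 0.3492]
ee_rot: [-1.571, -0.0, -1.572]
wrist_force: [0.6, 0.4, 0.2]
width: 0.0854
```

>>> {"fn": "play_rows", "kwargs": {"steps": [{"x": -0.02, "y": -0.05, "z": 0.02, "rx": 0, "ry": 0, "rz": 0, "hand": 0.085}, {"x": 0, "y": -0.06, "z": 0, "rx": 0, "ry": 0, "rz": 0, "hand": 0.085}, {"x": 0, "y": -0.06, "z": 0, "rx": 0, "ry": 0, "rz": 0, "hand": 0.085}, {"x": 0, "y": -0.06, "z": 0, "rx": 0, "ry": 0, "rz": 0, "hand": 0.085}, {"x": 0, "y": -0.06, "z": 0, "rx": 0, "ry": 0, "rz": 0, "hand": 0.085}, {"x": 0, "y": -0.05, "z": 0, "rx": 0, "ry": 0, "rz": 0, "hand": 0.085}, {"x": 0, "y": 0, "z": 0, "rx": 0, "ry": 0, "rz": 0, "hand": 0.085}, {"x": 0, "y": 0, "z": 0, "rx": 0, "ry": 0, "rz": 0, "hand": 0.085}]}}

```text
time: 36.48
tool_pos: [0.5244, -0.1616, 0.3681]
ee_rot: [-1.571, 0.001, -1.571]
wrist_force: [0.5, 0.5, 0.4]
width: 0.0848
```

```bash
python3 arm.py 22|head -1; python3 - <<'E'
from h import *
s=np.load('scene22.npz')['color']; t=np.load('top22.npz')['color']
save('c22.png',np.hstack([cv2.resize(s[100:260,220:380],(400,400)),cv2.resize(t[150:310,160:320],(400,400))]))
W=pts(dict(np.load('top22.npz')))
for n,x,y,z in (('vial',.4245,.282,.062),('tube',.422,.168,.124),('pot',.559,.294,.073),('bottle',.565,.178,.163)):
  m=(abs(W[...,2]-z)<.008)&(np.hypot(W[...,0]-x,W[...,1]-y)<.06)
  print(n,cv2.minEnclosingCircle(W[m][:,:2].astype(np.float32)),np.median(W[m][:,2]))
W0=pts(dict(np.load('top0.npz')))
for n,x,y in (('tape',.56,.40),('meter',.42,.40)):
  for w in (W0,W):
    m=(w[...,2]>.012)&(w[...,2]<.045)&(abs(w[...,0]-x)<.06)&(abs(w[...,1]-y)<.055); print(n,w[m].mean(0))
E
```

```text
{'time': np.float64(36.475), 'joint_positions': array([-4.030e-01,  1.120e-01,  1.022e+00,  1.000e-03,  2.007e+00,
vial ((0.4248048663139343, 0.2804670035839081), 0.009616153314709663) 0.06263378963596478
tube ((0.4219653308391571, 0.16803951561450958), 0.01780586503446102) 0.12336816372931558
pot ((0.5584574341773987, 0.29149994254112244), 0.019720427691936493) 0.0727924471801995
bottle ((0.5638193488121033, 0.17805840075016022), 0.0299848522990942) 0.16250580620203703
tape [0.55267141 0.39779808 0.01860111]
tape [0.55292199 0.39830062 0.01894227]
meter [0.42372957 0.39207643 0.03220861]
meter [0.42377402 0.39200331 0.0322402 ]
```

View pics/c22.png

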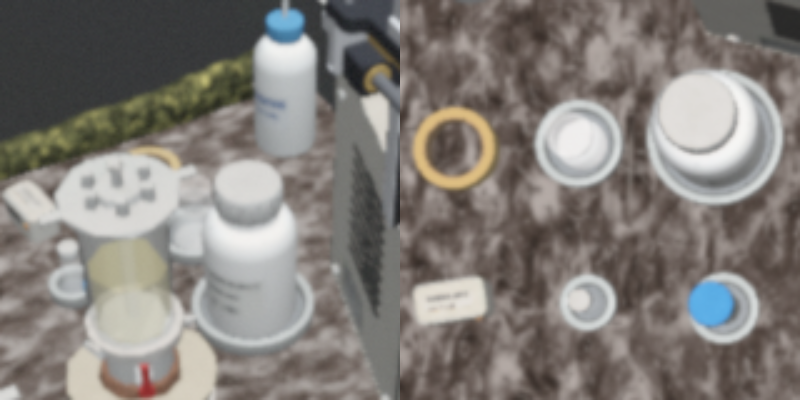

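All four containers are seated. Each top is at its own height plus 6 mm, and each is centred in its well. The tape and meter haven't moved, and the arm is clear and still.

```bash
python3 -c "
from bench import workorder
print(workorder.close_job())"
```

```text
the job is handed in; nothing more can be done
None
```

All four containers are standing upright in their matching wells: the vial in a, the tube in b, the pot in c and the bottle in d. I placed them in that order and handed the job in at about 36.5 s of the 125 s allowed.

- **Seating:** in the last pictures the container tops were 62.6, 123.4, 72.8 and 162.5 mm above the table. The expected heights are 62, 124, 73 and 163 mm. Each cap was within about 3 mm of its well's centre.
- **Left alone:** the tape roll and the meter are where they were, to within about 0.5 mm. I never reached for the pink tube.
- **Forces and clearance:** every wrist force reading at the end of a move was under 5 N. At hand-in the arm was held clear of everything, with the gripper open.
- **One disagreement:** my first measurement of the pot from the top view was about 10 mm off because I had picked a lit patch on the cap. The second camera and the depth readings agreed with each other, so I used those before reaching for it.

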